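# Lock tablet cassettes at the pin press

## Task

Lift the dust block off the pin press, then lock every tablet cassette on the mat: push each end in turn fully home against the press's stop and hold it steady there until the sprung plunger has driven that end's brass pin flush, turn the cassette round and do its other end. Only the press may drive the pins. Finish with all cassettes lying flat inside the return tray and the dust block back on the press bed, square in front of the plunger; leave the other things on the counter alone.

Things in the scene. Friction and masses are not known exactly. Their poses are not given: they have to be found in the camera images.
- cassette_1: Ivory tablet cassette, a square bar 90 mm long (x axis) and 50 x 50 mm across, about 0.2 kg, tablets in a window on top; any long side may lie down. Origin at its centre. A brass locking pin, 14 mm in diameter, sticks out of the middle of each end. Starts on the mat at any yaw. Two or three of the three are there; the rest are absent (None).
- cassette_2: Ivory tablet cassette, a square bar 90 mm long (x axis) and 50 x 50 mm across, about 0.2 kg, tablets in a window on top; any long side may lie down. Origin at its centre. A brass locking pin, 14 mm in diameter, sticks out of the middle of each end. Starts on the mat at any yaw. Two or three of the three are there; the rest are absent (None).
- cassette_3: Ivory tablet cassette, a square bar 90 mm long (x axis) and 50 x 50 mm across, about 0.2 kg, tablets in a window on top; any long side may lie down. Origin at its centre. A brass locking pin, 14 mm in diameter, sticks out of the middle of each end. Starts on the mat at any yaw. Two or three of the three are there; the rest are absent (None).
- pin_1a (a joint): How far the pin in the +x end face (45 mm from the centre) of cassette 1 is driven in, m: near 0 it sticks out 8 mm, 0.008 is flush. Stiff and damped: 2 N of friction and 1.7 N more for each mm/s, so the press needs about 2 to 3 s; it stays where it is left.
- pin_1b (a joint): How far the pin in the -x end face (45 mm from the centre) of cassette 1 is driven in, m: near 0 it sticks out 8 mm, 0.008 is flush. Stiff and damped: 2 N of friction and 1.7 N more for each mm/s, so the press needs about 2 to 3 s; it stays where it is left.
- pin_2a (a joint): How far the pin in the +x end face (45 mm from the centre) of cassette 2 is driven in, m: near 0 it sticks out 8 mm, 0.008 is flush. Stiff and damped: 2 N of friction and 1.7 N more for each mm/s, so the press needs about 2 to 3 s; it stays where it is left.
- pin_2b (a joint): How far the pin in the -x end face (45 mm from the centre) of cassette 2 is driven in, m: near 0 it sticks out 8 mm, 0.008 is flush. Stiff and damped: 2 N of friction and 1.7 N more for each mm/s, so the press needs about 2 to 3 s; it stays where it is left.
- pin_3a (a joint): How far the pin in the +x end face (45 mm from the centre) of cassette 3 is driven in, m: near 0 it sticks out 8 mm, 0.008 is flush. Stiff and damped: 2 N of friction and 1.7 N more for each mm/s, so the press needs about 2 to 3 s; it stays where it is left.
- pin_3b (a joint): How far the pin in the -x end face (45 mm from the centre) of cassette 3 is driven in, m: near 0 it sticks out 8 mm, 0.008 is flush. Stiff and damped: 2 N of friction and 1.7 N more for each mm/s, so the press needs about 2 to 3 s; it stays where it is left.
- press_stop (a point): Middle of the press's stop plane, on the plunger's axis, 31 mm above the counter. x: the level direction in which a cassette is pushed (roughly away from the robot). The stop is two dark steel cheeks, 46 mm tall over the bed, 28 mm apart; pins and plunger pass between them. A cassette is home with its end face on both cheeks: its centre 45 mm before this point.
- plunger (a joint): The press's level steel plunger, 16 mm in diameter, on the axis between the cheeks: how far it is pushed back, m. 0: stands 1.5 mm proud of the cheeks. Sprung: 6 N at 0, 0.5 N more per mm, so about 11 N as a cassette comes home; held there, it creeps out again and drives the pin in. A few mm short of the cheeks the pin does not get flush.
- press: The fixed pin press; origin on the counter under the middle of the stop plane, axes as the stop's. Before the stop (-x) lies a flat aluminium bed, 165 mm long, 130 mm wide, top 6 mm above the counter, bare but for the dust block. Behind the stop an ivory housing, 100 x 120 mm, 58 mm tall. The counter between bed and robot is kept clear.
- dust_block: White block, 40 (x) x 60 (y) x 34 mm, with a grey upright gripping tab on top, 32 (x) x 14 (y) mm, 63 mm tall in all, 0.15 kg. Origin at the centre of its underside. Its place is on the bed, square in front of the plunger, face about 10 mm off the cheeks (origin 30 mm before the stop); it starts there, in the way of a cassette.
- tray: Shallow steel return tray, fixed for the episode, 160 (x) x 270 (y) mm outside, walls 4 mm thick, rim 16 mm high, floor 4 mm above the counter. Origin at the centre of its underside, z up. On the left or the right of the press; empty at first.
- mat: Black rubber mat, fixed, 240 (x) x 320 (y) x 3 mm, origin at the centre of its underside; the cassettes start on it. On the other side of the press from the tray.
- jar_small: Bystander, to be left alone: small amber jar, 42 mm in diameter, 45 mm tall, on a far corner of the mat. Origin at the centre of its underside.
- tape_roll: Bystander, to be left alone: clear tape roll lying flat, 44 mm in diameter, 18 mm tall, on the other far corner of the mat. Origin at the centre of its underside.
- calculator: Bystander, to be left alone: grey calculator, 120 x 75 x 12 mm, at the far side of the work area. Origin at the centre of its underside.
- bottle_amber: Bystander, to be left alone: amber jar, 64 mm in diameter, 70 mm tall, left of the press. Origin at the centre of its underside.
- mortar: Bystander, to be left alone: white ceramic mortar bowl, 90 mm in diameter, 55 mm tall, right of the press. Origin at the centre of its underside.
- stapler: Bystander, to be left alone: grey and black stapler, 130 mm long, about 40 mm tall, at the far side of the work area. Origin at the centre of its underside.

How it is judged:
By the outcome, as a careful person would: the job done as asked, in the order asked, and still so for the second after the job is handed in, with the robot touching nothing.
Of cassette_1, cassette_2, cassette_3 only 2 to 3 are there at a start; the rules pass over those that are not, and their reading is None.
At some moment in a run one of cassette_1, cassette_2, cassette_3 may be knocked a few centimetres aside while the robot is not near it.
Once in a run the grip may slacken for a moment while it holds something.
It also fails if it takes over 210 s, if anything falls off the work surface, if the arm or the gripper's body presses on something with over 40 N, if the wrist force passes 120 N, or if a joint passes its speed limit or range.

## Robot

A 6-joint arm with a two-finger parallel gripper is mounted at the origin on the work surface. World frame = base frame: x ahead of the robot, y to its left, z up, the work surface at z = 0. Lengths are in mm, angles in degrees, forces in N, time in s.
With the tool pointing down it reaches from about 350 to 850 mm from the base axis. Payload 8.1 kg.
Tool frame: the origin (TCP) lies on the centre line of the jaws, within the pads' length; the fingertips stand 14 mm ahead of it and the grasp point (between the pads) lies 5 mm behind it; z points along the fingers, y is the line along which they close (so a half turn about z gives the same grasp; the last joint's range is limited). The gripper opens to 85 mm and grips with 20 to 120 N. Pads are 22 mm wide; open, the fingers measure 114 mm over their backs; the gripper's body (76 mm by 85 mm) begins 54 mm behind the grasp point. The pads swing forward as they close: fully open they stand 13 mm farther back than shut.
Start: joints at [65.695, 7.471, 85.268, -0, 87.261, -4.893], TCP at [199.392, 565.905, 245.292] pointing down, gripper open.
Joint ranges: [-169.43, 169.43], [-51.17, 129.36], [1.28, 143.12], [-76.62, 256.62], [0, 156.53], [-152.29, 152.29]. Speed limits (degrees/s): [136.94, 136.94, 159.86, 180, 180, 180].

## Interface

Orientations are given as [roll, pitch, yaw] about the fixed x, y, z axes, in that order (R = Rz(yaw) Ry(pitch) Rx(roll)).
In Python, from bench import sense, snapshot, camera_info, hand_in gives the robot as it stands. The module is installed in compiled form; this text tells all that it offers.
- The arm moves only by the tool apply_moves, never from a script. Its argument "deltas" is a list of rows, each a list of 7 numbers: the shift along the tool's x, y, z scaled (see below), then the turn, a rotation vector about the tool's x, y, z scaled (see below), then the opening, from 0 (shut) to 1 (fully open). In form: [[dx, dy, dz, ax, ay, az, claw], ...]. A call has 1 to 8 rows; each row shifts and turns the commanded pose from where the row before left it, along the tool's axes as they then stand; what a row does not reach is not made up. The controller multiplies each number of a shift by 0.03 m and each number of a turn by 0.08 rad. A row lasts 1/8 s, in which the tool goes at most 62.5 mm and 10.7 degrees, less where a joint would pass 70% of its speed; a pose out of reach is approached as far as the arm can. A call with a number of a shift or a turn outside -1 to 1 is refused whole. A call with a gripper value outside its range is refused whole. The fingers move at their own pace and stop on an object; "grip_force" is the grip in N (left out, the last holds). Time passes only in rows, so rows that do not move let the fingers close. It gives the time, the measured TCP pose, the force, the opening and the grip force at its end, in the units of the state.
- sense(): the state, without advancing time (a new reading comes with each control period).
- snapshot(name): name is "side" or "top" or "wrist"; returns the picture (420x560x3 uint8, red, green, blue); there is no depth.
- camera_info(name): a dict with "vertical_fov" (degrees; the focal length in pixels is half the picture's height over the tangent of half this angle, whatever the lens; pixels are square), "cx", "cy" (the principal point, pixels), "k1" (the pictures are not rectified: a ray, as slopes to the right and down, at radius r is drawn at 1 + k1 r^2 times it, then the intrinsics apply), "origin" and "rotation" of the camera in the world; the wrist camera has in their place "tool_from_camera" (4x4, takes a point from camera to tool coordinates, whose origin is the TCP and whose axes are the flange's). Camera axes: x right, y up, looking along -z (the intrinsics and any distortion apply to the point x, -y, -z); pixel columns grow to the right and rows downward; lengths in mm; the calibration is good to about 2 mm. A picture is of the moment at which its call begins: read the wrist's pose just before it. camera_info takes no time and is no camera call.
- hand_in(): hands the job in; it is judged then, once.
The state is a dict: "time": time; "joint_pos": joint angles; "qd": joint speeds; "joint_efforts": joint torques, N m; "tool_pos": TCP position; "tcp_rot": TCP orientation; "ft_force": force on the tool from outside, world axes, zero at the start; "wrist_torque": the same for the moment, N m; "finger_gap": finger opening in mm; "grip_force": force on a finger pad.
Only numpy, scipy, OpenCV 4.12 (cv2) and the standard library are available. Lean on these libraries where they do the work, as an engineer would, in place of code of your own. Each camera call takes 0.05 s, during which the arm holds its last target. There are 200 camera calls.

## Working session

There is one attempt and no reset: what is moved stays moved. The work goes in short steps, Python scripts to look and compute and a tool call to move; the robot and the scene stay as the last step left them, time stands still between calls to the robot, and variables do not carry over. Pictures are saved under pics/ and viewed, at most 14 in all, crops included, and the job is handed in when it is done.

Besides the shell and the picture viewer there is one more tool, called after "Request:" as name(argument=value, ...), one argument or row to a line, values as JSON. apply_moves: Moves the arm, as the interface text tells. Its arguments: {"type":"object","properties":{"deltas":{"type":"array"},"grip_force":{"type":"number"}},"required":["deltas"]}

```bash
mkdir -p pics; cat > h.py <<'E'
import numpy as np, cv2
from scipy.spatial.transform import Rotation as R
from bench import sense, snapshot, camera_info, hand_in
def campose(name,s=None):
    c=camera_info(name)
    if name!='wrist': return c,np.array(c['origin'],float),np.array(c['rotation'],float)
    s=s or sense(); T=np.array(c['tool_from_camera'])
    Rt=R.from_euler('xyz',s['tcp_rot'],degrees=True).as_matrix()
    return c,Rt@T[:3,3]+np.array(s['tool_pos']),Rt@T[:3,:3]
def ray(name,uv,s=None):
    c,o,Rc=campose(name,s); f=210/np.tan(np.radians(c['vertical_fov'])/2)
    d=(np.atleast_2d(np.array(uv,float))-[c['cx'],c['cy']])/f
    p=d.copy()
    for _ in range(30): p=d/(1+c['k1']*(p**2).sum(1,keepdims=True))
    return o,np.c_[p[:,0],-p[:,1],-np.ones(len(p))]@Rc.T
def plane(name,uv,z,s=None):
    o,d=ray(name,uv,s); return o+d*((z-o[2])/d[:,2])[:,None]
def proj(name,P,s=None):
    c,o,Rc=campose(name,s); f=210/np.tan(np.radians(c['vertical_fov'])/2)
    q=(np.atleast_2d(P)-o)@Rc; p=np.c_[q[:,0],-q[:,1]]/-q[:,2:]
    return p*(1+c['k1']*(p**2).sum(1,keepdims=True))*f+[c['cx'],c['cy']]
def save(name,fn):
    im=snapshot(name); cv2.imwrite('pics/'+fn,im[:,:,::-1]); return im
E
python3 - <<'E'
from h import *
a=save('top','t0.png');b=save('side','s0.png')
print(sense())
for n in('top','side','wrist'):print(camera_info(n))
E
```

```text
{'time': 0.1, 'joint_pos': array([ 6.56949340e+01,  7.51124689e+00,  8.53231160e+01,  1.34705507e-03,
        8.72627847e+01, -4.89299425e+00]), 'qd': array([-0.01563067, -0.14323025, -0.22006721, -0.10280338,  0.04659085,
        0.01526142]), 'joint_efforts': array([ 6.18639515e-04, -5.70948887e+01, -5.01942551e+01, -2.57815909e-04,
        8.10526282e-03,  8.01148963e-05]), 'tool_pos': array([199.18901235, 565.46493854, 244.34373592]), 'tcp_rot': array([-1.79903321e+02, -9.62670837e-03,  1.60587855e+02]), 'ft_force': array([0.44676072, 0.37049452, 0.42045537]), 'wrist_torque': array([-0.01325005,  0.03334456, -0.01506292]), 'grip_force': 0.0, 'finger_gap': 85.39849663350235}
{'vertical_fov': 54.28434332276727, 'cx': 280.15458976210516, 'cy': 211.84636341253747, 'k1': -0.023315785521568627, 'origin': array([ 307.73251338,   15.3865865 , 1291.71868429]), 'rotation': array([ 11.74080777,   0.34350915, -92.50139449])}
{'vertical_fov': 44.08668971080541, 'cx': 283.9399269956455, 'cy': 211.1201679584358, 'k1': -0.02919161934536689, 'origin': array([-100.29648998, -805.91008969,  929.8626465 ]), 'rotation': array([ 50.4086856 ,  -0.13856395, -40.26642574])}
{'vertical_fov': 59.66048198813719, 'cx': 280.92734538355256, 'cy': 213.6420129208288, 'k1': -0.012828365071557567, 'tool_from_camera': array([[ 5.40032739e-04,  9.61978528e-01,  2.73124552e-01,
         6.92810998e+01],
       [ 9.99999729e-01, -6.55964954e-04,  3.33150599e-04,
        -7.71338319e-01],
       [ 4.99643857e-04,  2.73124298e-01, -9.61978622e-01,
        -1.29935307e+02],
       [ 0.00000000e+00,  0.00000000e+00,  0.00000000e+00,
         1.00000000e+00]])}
```

View pics/t0.png

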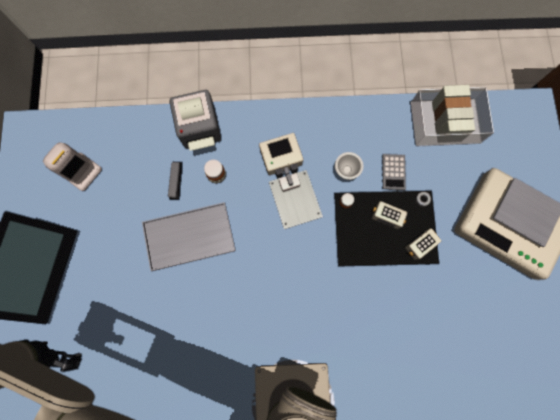

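View pics/s0.png

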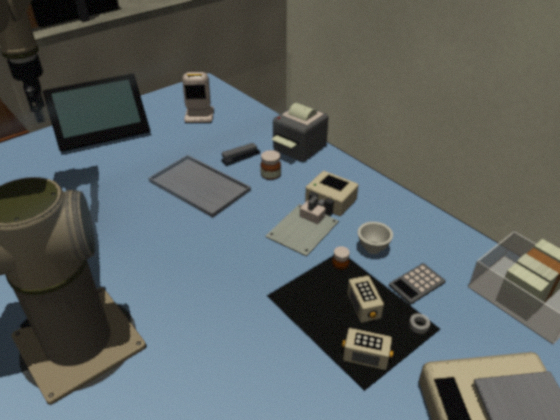

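The top view shows two cassettes on the mat, at about (390,214) and (424,243). The dust block is at (289,182) on the bed (297,200). The press housing is at (282,155) and the tray at (190,237). The side view agrees.

```bash
sed -i "s/np.array(c\['rotation'\],float)/R.from_euler('xyz',c['rotation'],degrees=True).as_matrix()/" h.py
python3 - <<'E'
from h import *
im=cv2.imread('pics/t0.png'); hsv=cv2.cvtColor(im,cv2.COLOR_BGR2HSV)
big=cv2.resize(im[130:290,130:450],None,fx=2.5,fy=2.5,interpolation=cv2.INTER_CUBIC); cv2.imwrite('pics/t0c.png',big)
# cassettes: on mat, bright
m=((hsv[...,2]>90)).astype(np.uint8); roi=np.zeros_like(m); roi[194:264,338:436]=1; m=cv2.morphologyEx(m*roi,cv2.MORPH_CLOSE,np.ones((7,7)))
for c in cv2.findContours(m,0,2)[0]:
    if cv2.contourArea(c)>60:
        r=cv2.minAreaRect(c); b=cv2.boxPoints(r); w=plane('top',b,53)
        e=[w[i+1]-w[i] for i in range(3)]; L=e[0] if np.linalg.norm(e[0])>np.linalg.norm(e[1]) else e[1]
        print('blob',r,w.mean(0).round(1),[np.linalg.norm(x).round() for x in e],np.degrees(np.arctan2(L[1],L[0])).round(1))
# tray and bed
for name,box,z in(('tray',(135,195,245,275),16),('bed',(262,170,330,232),6)):
    x0,y0,x1,y1=box; sub=hsv[y0:y1,x0:x1]; blue=(sub[...,1]>70)&(sub[...,0]>95)
    mm=cv2.morphologyEx((~blue).astype(np.uint8),cv2.MORPH_OPEN,np.ones((3,3)))
    c=max(cv2.findContours(mm,0,2)[0],key=cv2.contourArea)+[x0,y0]; r=cv2.minAreaRect(c); b=cv2.boxPoints(r)
    print(name,r); print(plane('top',b,z).round(1))
E
```

```text
blob ((389.922119140625, 213.46812438964844), (33.61418914794922, 17.080551147460938), 22.2490234375) [ 545.1 -326.6   53. ] [np.float64(55.0), np.float64(103.0), np.float64(55.0)] -115.8
blob ((422.0, 226.0), (64.0, 26.0), 90.0) [ 503.  -421.6   53. ] [np.float64(81.0), np.float64(200.0), np.float64(79.0)] 173.1
blob ((347.5, 199.5), (11.0, 13.0), 90.0) [ 595.1 -199.2   53. ] [np.float64(41.0), np.float64(35.0), np.float64(40.0)] -92.6
tray ((189.49996948242188, 234.5), (108.99998474121094, 78.99998474121094), -0.0)
[[396.5 469.7  16. ]
 [649.4 476.7  16. ]
 [633.4 125.   16. ]
 [382.2 131.5  16. ]]
bed ((295.4999694824219, 200.49998474121094), (60.99999237060547, 66.99998474121094), 90.0)
[[ 717.6   64.8    6. ]
 [ 707.7 -154.5    6. ]
 [ 506.  -140.7    6. ]
 [ 515.5   71.7    6. ]]
```

View pics/t0c.png

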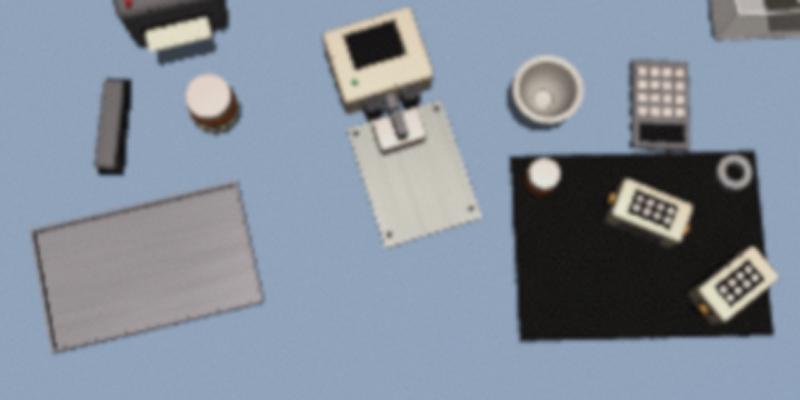

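Crop pixels: tray corners are (33,232), (238,183), (263,300) and (54,352). Bed near corners are (386,245) and (480,217), with the far right one at (440,103). Cassette windows are at (654,208) and (742,283).

```bash
cat > geo.py <<'E'
from h import *
def P(l,z): return plane('top',130+np.array(l,float)/2.5,z)
E
python3 - <<'E'
from geo import *
def ang(a,b): d=b-a; return np.degrees(np.arctan2(d[1],d[0])).round(1),np.linalg.norm(d[:2]).round(1)
t=P([(33,232),(238,183),(263,300),(54,352)],16); print('tray',t.mean(0).round(1),ang(t[1],t[0]),ang(t[2],t[1]),ang(t[3],t[0]),ang(t[2],t[3]))
b=P([(386,245),(480,217),(440,103),(348,127)],6); print('bed',b.round(1),ang(b[1],b[0]),ang(b[1],b[2]),ang(b[0],b[3]))
for n,l in(('c1',[(621,178),(693,207),(683,243),(608,213)]),('c2',[(691,288),(759,247),(778,275),(712,318)])):
    q=P(l,53);print(n,q.mean(0).round(1),ang(q[0],q[1]),ang(q[3],q[2]),ang(q[0],q[3]))
h=P([(323,36),(411,8),(433,80),(344,106)],58);print('house',h.round(1),ang(h[1],h[0]),ang(h[3],h[0]))
d=P([(373,123),(416,110),(424,138),(384,151)],40);print('block',d.mean(0).round(1),ang(d[1],d[0]))
E
```

```text
tray [507.  302.2  16. ] (np.float64(101.2), np.float64(267.1)) (np.float64(10.8), np.float64(154.1)) (np.float64(11.0), np.float64(155.6)) (np.float64(101.6), np.float64(266.4))
bed [[ 5.220e+02  2.000e-01  6.000e+00]
 [ 5.529e+02 -1.215e+02  6.000e+00]
 [ 7.070e+02 -7.900e+01  6.000e+00]
 [ 6.799e+02  4.260e+01  6.000e+00]] (np.float64(104.2), np.float64(125.6)) (np.float64(15.4), np.float64(159.9)) (np.float64(15.0), np.float64(163.4))
c1 [ 543.  -328.2   53. ] (np.float64(-115.4), np.float64(94.8)) (np.float64(-115.1), np.float64(97.9)) (np.float64(155.1), np.float64(47.9))
c2 [ 449.6 -421.8   53. ] (np.float64(-62.4), np.float64(100.3)) (np.float64(-60.7), np.float64(99.1)) (np.float64(-150.0), np.float64(43.2))
house [[786.7  68.7  58. ]
 [819.5 -45.3  58. ]
 [721.5 -68.1  58. ]
 [692.4  45.5  58. ]] (np.float64(106.1), np.float64(118.7)) (np.float64(13.9), np.float64(97.1))
block [662.5 -22.9  40. ] (np.float64(104.8), np.float64(57.3))
```

```bash
cat > go.py <<'E'
import sys
from h import *
# usage: go.py x y z yaw : tool-frame shift (units) AFTER the turn, and turn units
def go(x,y,z,yaw,frm=None):
    s=sense(); p=np.array(s['tool_pos']); r=R.from_euler('xyz',s['tcp_rot'],degrees=True)
    if frm is not None: p=np.array(frm[:3],float); r=R.from_euler('xyz',[180,0,frm[3]],degrees=True)
    t=R.from_euler('xyz',[180,0,yaw],degrees=True)
    print('turn',((r.inv()*t).as_rotvec()/0.08).round(2),'then shift',(t.inv().apply(np.array([x,y,z])-p)/30).round(3), 'shift before turn',(r.inv().apply(np.array([x,y,z])-p)/30).round(3))
if __name__=='__main__':
    a=list(map(float,sys.argv[1:])); go(*a[:4],frm=a[4:] or None)
E
python3 go.py 600 -45 250 194.8; python3 go.py 543 -328 250 64.6 600 -45 250 194.8
```

```text
turn [-0.02 -0.01 -7.46] then shift [ -7.719 -23.087  -0.189] shift before turn [-19.364 -14.752  -0.167]
turn [-0.   -0.   28.41] then shift [-9.336  2.33   0.   ] shift before turn [ 4.247 -8.635 -0.   ]
```

Request:
apply_moves(
  deltas=[
    [0, 0, 0, 0, 0, -0.93, 1],
    [0, 0, 0, 0, 0, -0.93, 1],
    [0, 0, 0, 0, 0, -0.93, 1],
    [0, 0, 0, 0, 0, -0.93, 1],
    [0, 0, 0, 0, 0, -0.93, 1],
    [0, 0, 0, 0, 0, -0.93, 1],
    [0, 0, 0, 0, 0, -0.93, 1],
    [0, 0, 0, 0, 0, -0.95, 1],
  ],
)

```text
time: 1.1
tool_pos: [199.2, 565.6, 244.6]
tcp_rot: [-179.9, -0.0, -165.1]
ft_force: [0.7, -0.1, 0.4]
finger_gap: 85.5
grip_force: 0.0
```

Request:
apply_moves(
  deltas=[
    [-0.322, -0.962, 0, 0, 0, 0, 1],
    [-0.322, -0.962, 0, 0, 0, 0, 1],
    [-0.322, -0.962, 0, 0, 0, 0, 1],
    [-0.322, -0.962, 0, 0, 0, 0, 1],
    [-0.322, -0.962, 0, 0, 0, 0, 1],
    [-0.322, -0.962, 0, 0, 0, 0, 1],
    [-0.322, -0.962, 0, 0, 0, 0, 1],
    [-0.322, -0.962, 0, 0, 0, 0, 1],
  ],
)

```text
time: 2.1
tool_pos: [333.3, 361.4, 244.9]
tcp_rot: [-180.0, -0.0, -165.2]
ft_force: [0.2, -0.9, -0.1]
finger_gap: 85.9
grip_force: 0.0
```

Request:
apply_moves(
  deltas=[
    [-0.322, -0.962, 0, 0, 0, 0, 1],
    [-0.322, -0.962, 0, 0, 0, 0, 1],
    [-0.322, -0.962, 0, 0, 0, 0, 1],
    [-0.322, -0.962, 0, 0, 0, 0, 1],
    [-0.322, -0.962, 0, 0, 0, 0, 1],
    [-0.322, -0.962, 0, 0, 0, 0, 1],
    [-0.322, -0.962, 0, 0, 0, 0, 1],
    [-0.322, -0.962, 0, 0, 0, 0, 1],
  ],
)

```text
time: 3.1
tool_pos: [466.9, 157.9, 244.8]
tcp_rot: [180.0, -0.0, -165.2]
ft_force: [0.4, 0.7, -0.8]
finger_gap: 85.2
grip_force: 0.0
```

Request:
apply_moves(
  deltas=[
    [-0.322, -0.962, 0, 0, 0, 0, 1],
    [-0.322, -0.962, 0, 0, 0, 0, 1],
    [-0.322, -0.962, 0, 0, 0, 0, 1],
    [-0.322, -0.962, 0, 0, 0, 0, 1],
    [-0.322, -0.962, 0, 0, 0, 0, 1],
    [-0.322, -0.962, 0, 0, 0, 0, 1],
    [-0.322, -0.962, 0, 0, 0, 0, 1],
    [-0.322, -0.962, 0, 0, 0, 0, 1],
  ],
)

```text
time: 4.1
tool_pos: [600.5, -45.5, 244.7]
tcp_rot: [180.0, -0.1, -165.2]
ft_force: [0.0, 0.1, 0.3]
finger_gap: 85.3
grip_force: 0.0
```

```bash
python3 - <<'E'
from h import *
import json
s=sense(); im=save('wrist','w1.png'); print(s['tool_pos'],s['tcp_rot'])
json.dump({k:list(map(float,s[k])) for k in('tool_pos','tcp_rot')},open('w1.json','w'))
E
```

```text
[600.47991805 -45.45899426 244.69722074] [ 1.79974182e+02 -5.13855348e-02 -1.65218821e+02]
```

View pics/w1.png

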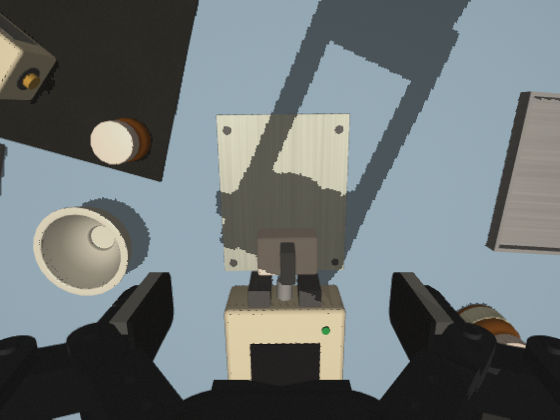

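The wrist picture shows bed corners at (217,114), (350,114) and (220,271). The cheek tops have front edges at row ~277, columns 249–272 and 299–321. The tab spans (281–294, 242–283) and the block's near edge is at row 229.

```bash
python3 - <<'E'
from h import *
import json
s=json.load(open('w1.json'))
im=cv2.imread('pics/w1.png')
def W(l,z): return plane('wrist',l,z,s)
def ang(a,b): d=b-a; return np.degrees(np.arctan2(d[1],d[0])).round(2),np.linalg.norm(d[:2]).round(1)
b=W([(217,114),(350,114),(345.5,271),(220.5,271)],6);print(b.round(1),ang(b[1],b[0]),ang(b[0],b[3]),ang(b[1],b[2]))
c=W([(249.5,277),(272,277),(299,277),(321,277)],52);print('cheeks',c.round(1),c.mean(0).round(1))
t=W([(281,242),(294,242)],69);print('tab near top',t.round(1),ang(t[1],t[0]),ang(t[0],t[1]))
k=W([(258,229),(317,229)],40);print('block near top',k.round(1),ang(k[1],k[0]))
cv2.imwrite('pics/w1c.png',cv2.resize(im[215:315,205:365],None,fx=4,fy=4,interpolation=cv2.INTER_CUBIC))
E
```

```text
[[ 552.6 -123.1    6. ]
 [ 519.6    2.     6. ]
 [ 679.1   47.8    6. ]
 [ 714.2  -84.5    6. ]] (np.float64(-75.19), np.float64(129.4)) (np.float64(13.43), np.float64(166.1)) (np.float64(16.04), np.float64(166.0))
cheeks [[690.6 -53.6  52. ]
 [685.  -32.7  52. ]
 [678.4  -7.5  52. ]
 [673.   13.   52. ]] [681.7 -20.2  52. ]
tab near top [[642.1 -35.   69. ]
 [639.2 -23.9  69. ]] (np.float64(-75.19), np.float64(11.5)) (np.float64(104.81), np.float64(11.5))
block near top [[645.3 -57.1  40. ]
 [630.8  -2.2  40. ]] (np.float64(-75.19), np.float64(56.7))
```

View pics/w1c.png

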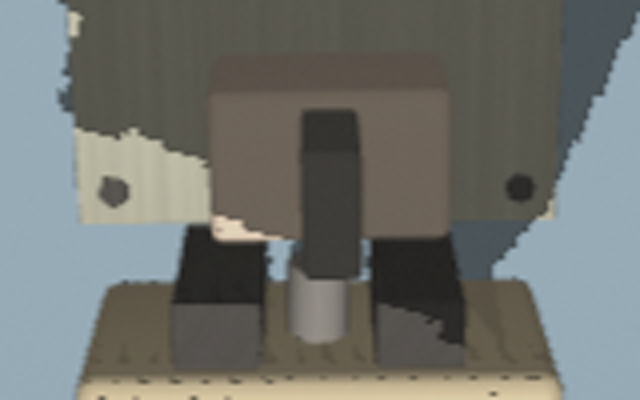

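In the enlarged crop, the cheek top front edge is at row 290.8 with columns 248–269.5 and 298–320.5. The block's top near edge is at row 237.5, columns 257.5–317. The tab top spans columns 280.8–295 and rows 253–284.5.

```bash
python3 - <<'E'
from h import *
import json
s=json.load(open('w1.json'))
def W(l,z): return plane('wrist',l,z,s)
c=W([(248,290.8),(269.5,290.8),(298,290.8),(320.5,290.8)],52);print('cheeks',c.round(1),c.mean(0).round(1))
t=W([(280.8,253),(295,253),(295,284.5),(280.8,284.5)],69);print('tab',t.round(1),t.mean(0).round(1))
k=W([(257.5,237.5),(317,237.5)],40);k2=W([(257.5,274.5),(317,274.5)],40);print('block',k.round(1),((k+k2)/2).mean(0).round(1))
u=np.array([np.cos(np.radians(14.8)),np.sin(np.radians(14.8))])
print('block from stop', (c.mean(0)[:2]-t.mean(0)[:2])@u)
E
python3 go.py 666 -25 140 194.8;python3 go.py 666 -25 58 194.8 666 -25 140 194.8
```

```text
cheeks [[705.3 -51.6  52. ]
 [699.9 -31.3  52. ]
 [692.8  -4.5  52. ]
 [687.2  16.7  52. ]] [696.3 -17.7  52. ]
tab [[652.3 -32.5  69. ]
 [649.1 -20.3  69. ]
 [678.9 -12.   69. ]
 [682.3 -24.6  69. ]] [665.6 -22.4  69. ]
block [[ 6.538e+02 -5.550e+01  4.000e+01]
 [ 6.391e+02  2.000e-01  4.000e+01]] [665.3 -22.6  40. ]
block from stop 30.824843790910016
turn [-0.02 -0.01 -0.03] then shift [-2.275  0.214  3.482] shift before turn [-2.277  0.224  3.48 ]
turn [0. 0. 0.] then shift [ 0.    -0.     2.733] shift before turn [ 0.    -0.     2.733]
```

Request:
apply_moves(
  deltas=[
    [-0.287, 0.023, 0.5, 0, 0, 0, 1],
    [-0.287, 0.023, 0.5, 0, 0, 0, 1],
    [-0.287, 0.023, 0.5, 0, 0, 0, 1],
    [-0.287, 0.023, 0.5, 0, 0, 0, 1],
    [-0.287, 0.023, 0.5, 0, 0, 0, 1],
    [-0.287, 0.023, 0.5, 0, 0, 0, 1],
    [-0.287, 0.023, 0.5, 0, 0, 0, 1],
    [-0.287, 0.023, 0.5, 0, 0, 0, 1],
  ],
)

```text
time: 5.15
tool_pos: [666.0, -21.6, 124.3]
tcp_rot: [-180.0, 0.0, -165.2]
ft_force: [0.4, -0.3, 0.1]
finger_gap: 85.3
grip_force: 0.0
```

Request:
apply_moves(
  deltas=[
    [0, 0, 0.6, 0, 0, 0, 1],
    [0, 0, 0.6, 0, 0, 0, 1],
    [0, 0, 0.6, 0, 0, 0, 1],
    [0, 0, 0.4, 0, 0, 0, 1],
    [0, 0, 0, 0, 0, 0, 1],
  ],
)

```text
time: 5.78
tool_pos: [664.4, -21.7, 57.7]
tcp_rot: [179.9, -0.1, -165.2]
ft_force: [-0.8, -0.1, 1.2]
finger_gap: 85.4
grip_force: 0.0
```

Request:
apply_moves(
  deltas=[
    [0, 0, 0, 0, 0, 0, 0],
    [0, 0, 0, 0, 0, 0, 0],
    [0, 0, 0, 0, 0, 0, 0],
    [0, 0, 0, 0, 0, 0, 0],
    [0, 0, 0, 0, 0, 0, 0],
    [0, 0, 0, 0, 0, 0, 0],
  ],
  grip_force=40,
)

```text
time: 6.52
tool_pos: [665.8, -21.9, 59.8]
tcp_rot: [-180.0, 0.0, -165.2]
ft_force: [0.4, -0.1, 3.1]
finger_gap: 13.4
grip_force: 40.7
```

Request:
apply_moves(
  deltas=[
    [0, 0, -0.5, 0, 0, 0, 0],
    [0, 0, -0.5, 0, 0, 0, 0],
    [0, 0, -0.5, 0, 0, 0, 0],
    [0, 0, -0.5, 0, 0, 0, 0],
    [0.5, 0, 0, 0, 0, 0, 0],
    [1, 0, 0, 0, 0, 0, 0],
    [1, 0, 0, 0, 0, 0, 0],
    [1, 0, 0, 0, 0, 0, 0],
  ],
)

```text
time: 7.52
tool_pos: [563.3, -48.8, 120.1]
tcp_rot: [-180.0, 0.0, -165.2]
ft_force: [-0.2, 0.2, -1.5]
finger_gap: 12.9
grip_force: 40.0
```

Request:
apply_moves(
  deltas=[
    [1, 0, 0, 0, 0, 0, 0],
    [1, 0, 0, 0, 0, 0, 0],
    [1, 0, 0, 0, 0, 0, 0],
    [1, 0, 0, 0, 0, 0, 0],
    [0.5, 0, 0, 0, 0, 0, 0],
    [0, 0, 0.5, 0, 0, 0, 0],
    [0, 0, 0.5, 0, 0, 0, 0],
    [0, 0, 0.5, 0, 0, 0, 0],
  ],
)

```text
time: 8.52
tool_pos: [433.5, -82.7, 72.9]
tcp_rot: [180.0, -0.0, -165.2]
ft_force: [1.1, 1.1, -1.8]
finger_gap: 13.4
grip_force: 40.0
```

Request:
apply_moves(
  deltas=[
    [0, 0, 0.4, 0, 0, 0, 0],
    [0, 0, 0.2, 0, 0, 0, 0],
    [0, 0, 0, 0, 0, 0, 0],
    [0, 0, 0, 0, 0, 0, 0],
  ],
)

```text
time: 9.02
tool_pos: [433.9, -83.1, 56.8]
tcp_rot: [-180.0, 0.0, -165.2]
ft_force: [-0.4, 0.5, -0.9]
finger_gap: 13.3
grip_force: 40.0
```

Request:
apply_moves(
  deltas=[
    [0, 0, 0.1, 0, 0, 0, 0],
    [0, 0, 0, 0, 0, 0, 0],
    [0, 0, 0, 0, 0, 0, 0],
  ],
)

```text
time: 9.4
tool_pos: [433.9, -83.2, 53.8]
tcp_rot: [-180.0, 0.1, -165.2]
ft_force: [1.0, -0.4, 0.4]
finger_gap: 12.9
grip_force: 40.3
```

Request:
apply_moves(
  deltas=[
    [0, 0, 0, 0, 0, 0, 0.6],
    [0, 0, 0, 0, 0, 0, 1],
    [0, 0, 0, 0, 0, 0, 1],
    [0, 0, -0.5, 0, 0, 0, 1],
    [0, 0, -1, 0, 0, 0, 1],
    [0, 0, -1, 0, 0, 0, 1],
    [0, 0, -1, 0, 0, 0, 1],
    [0, 0, -1, 0, 0, 0, 1],
  ],
)

```text
time: 10.4
tool_pos: [433.5, -83.0, 190.5]
tcp_rot: [-180.0, 0.1, -165.2]
ft_force: [0.0, 0.2, 1.1]
finger_gap: 85.2
grip_force: 0.0
```

Request:
apply_moves(
  deltas=[
    [0, 0, -0.3, 0, 0, 1, 1],
    [0, 0, -0.3, 0, 0, 1, 1],
    [0, 0, -0.3, 0, 0, 1, 1],
    [0, 0, -0.3, 0, 0, 1, 1],
    [0, 0, -0.3, 0, 0, 1, 1],
    [0, 0, -0.3, 0, 0, 1, 1],
    [0, 0, 0, 0, 0, 1, 1],
    [0, 0, 0, 0, 0, 1, 1],
  ],
)

```text
time: 11.4
tool_pos: [433.5, -83.0, 243.7]
tcp_rot: [180.0, 0.1, 158.0]
ft_force: [-0.2, -1.0, 0.4]
finger_gap: 85.4
grip_force: 0.0
```

Request:
apply_moves(
  deltas=[
    [0, 0, 0, 0, 0, 1, 1],
    [0, 0, 0, 0, 0, 1, 1],
    [0, 0, 0, 0, 0, 1, 1],
    [0, 0, 0, 0, 0, 1, 1],
    [0, 0, 0, 0, 0, 1, 1],
    [0, 0, 0, 0, 0, 1, 1],
    [0, 0, 0, 0, 0, 1, 1],
    [0, 0, 0, 0, 0, 1, 1],
  ],
)

```text
time: 12.4
tool_pos: [433.4, -83.0, 243.5]
tcp_rot: [180.0, 0.0, 121.3]
ft_force: [-0.4, -0.8, 0.4]
finger_gap: 85.6
grip_force: 0.0
```

Request:
apply_moves(
  deltas=[
    [0, 0, 0, 0, 0, 1, 1],
    [0, 0, 0, 0, 0, 1, 1],
    [0, 0, 0, 0, 0, 1, 1],
    [0, 0, 0, 0, 0, 1, 1],
    [0, 0, 0, 0, 0, 1, 1],
    [0, 0, 0, 0, 0, 1, 1],
    [0, 0, 0, 0, 0, 1, 1],
    [0, 0, 0, 0, 0, 1, 1],
  ],
)

```text
time: 13.4
tool_pos: [433.4, -83.0, 243.5]
tcp_rot: [179.9, 0.0, 84.6]
ft_force: [0.4, -0.7, 0.3]
finger_gap: 85.6
grip_force: 0.0
```

Request:
apply_moves(
  deltas=[
    [0, 0, 0, 0, 0, 1, 1],
    [0, 0, 0, 0, 0, 1, 1],
    [0, 0, 0, 0, 0, 1, 1],
    [0, 0, 0, 0, 0, 1, 1],
    [0, 0, 0, 0, 0, 0.4, 1],
  ],
)

```text
time: 14.02
tool_pos: [433.5, -83.0, 243.3]
tcp_rot: [179.9, -0.0, 64.5]
ft_force: [0.8, -0.3, -0.7]
finger_gap: 85.5
grip_force: 0.0
```

```bash
python3 go.py 543 -328 250 64.6; python3 go.py 510 -370 250 64.6
```

```text
turn [ 0.01 -0.   -0.01] then shift [-5.812  6.801 -0.223] shift before turn [-5.805  6.807 -0.217]
turn [ 0.01 -0.   -0.01] then shift [-7.548  6.408 -0.223] shift before turn [-7.542  6.415 -0.218]
```

Request:
apply_moves(
  deltas=[
    [-0.726, 0.85, 0, 0, 0, 0, 1],
    [-0.726, 0.85, 0, 0, 0, 0, 1],
    [-0.726, 0.85, 0, 0, 0, 0, 1],
    [-0.726, 0.85, 0, 0, 0, 0, 1],
    [-0.726, 0.85, 0, 0, 0, 0, 1],
    [-0.726, 0.85, 0, 0, 0, 0, 1],
    [-0.726, 0.85, 0, 0, 0, 0, 1],
    [-0.726, 0.85, 0, 0, 0, 0, 1],
  ],
)

```text
time: 15.02
tool_pos: [543.4, -328.9, 242.8]
tcp_rot: [180.0, -0.0, 64.7]
ft_force: [0.6, -0.0, 0.2]
finger_gap: 85.4
grip_force: 0.0
```

```bash
cat > meas.py <<'E'
from h import *
import sys
# cassette tops on mat: bright contiguous contours, rect at z=ztop
def cass(fn,ztop=53):
    s=sense(); im=save('wrist',fn); hsv=cv2.cvtColor(im,cv2.COLOR_RGB2HSV); print('pose',np.round(s['tool_pos'],1),np.round(s['tcp_rot'],1))
    m=((hsv[...,2]>120)&(hsv[...,0]>15)&(hsv[...,0]<40)).astype(np.uint8)
    m=cv2.morphologyEx(m,cv2.MORPH_CLOSE,np.ones((25,25)))
    for c in cv2.findContours(m,0,2)[0]:
        if cv2.contourArea(c)>2500:
            r=cv2.minAreaRect(c); w=plane('wrist',cv2.boxPoints(r),ztop,s); e0,e1=w[1]-w[0],w[2]-w[1]
            L,S=(e0,e1) if np.linalg.norm(e0)>np.linalg.norm(e1) else (e1,e0)
            print('px',np.round(r[0]),'ctr',w.mean(0).round(1),'len',np.linalg.norm(L).round(1),np.linalg.norm(S).round(1),'yaw',np.degrees(np.arctan2(L[1],L[0])).round(1))
if __name__=='__main__': cass(sys.argv[1])
E
python3 meas.py w2.png
```

```text
pose [ 543.4 -328.9  242.8] [180.   -0.   64.7]
px [238. 307.] ctr [ 455.4 -418.6   53. ] len 96.4 69.3 yaw -54.3
px [282. 185.] ctr [ 545.6 -327.7   53. ] len 97.8 48.7 yaw -114.0
px [436. 149.] ctr [ 679.9 -354.8   53. ] len 107.2 65.4 yaw -5.9
```

View pics/w2.png

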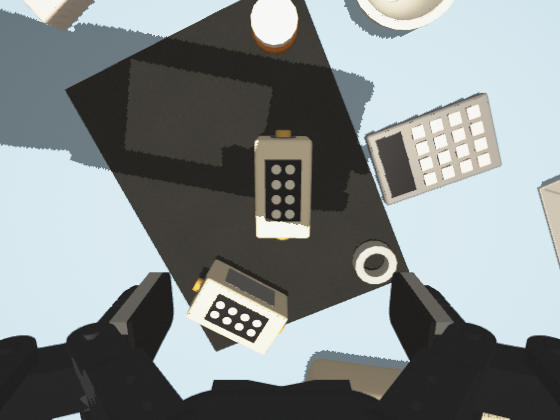

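c1 lies upright, window centre at about (283,190), nearly aligned with the tool. c2 has its window at about (237,319). I'll measure the windows precisely.

```bash
cat > win.py <<'E'
from h import *
import sys
# window centre/yaw of a cassette near pixel (u,v): dark closed region inside the ivory top
def win(fn,u,v,s,ztop=53,half=60):
    im=cv2.imread('pics/'+fn); g=im.max(2); x0,y0=max(int(u)-half,0),max(int(v)-half,0); g=g[y0:int(v)+half,x0:int(u)+half]
    iv=cv2.cvtColor(im,cv2.COLOR_BGR2HSV)[y0:int(v)+half,x0:int(u)+half]; 
    m=(g<60).astype(np.uint8); n,l,st,ce=cv2.connectedComponentsWithStats(m); k=min(range(1,n),key=lambda i:np.hypot(*(ce[i]-[u-x0,v-y0]))+(1e3 if st[i,4]<300 else 0))
    c=max(cv2.findContours((l==k).astype(np.uint8),0,2)[0],key=cv2.contourArea); r=cv2.minAreaRect(c); w=plane('wrist',cv2.boxPoints(r)+[x0,y0],ztop,s)
    e0,e1=w[1]-w[0],w[2]-w[1]; L,S=(e0,e1) if np.linalg.norm(e0)>np.linalg.norm(e1) else (e1,e0)
    print('win',np.add(r[0],[x0,y0]).round(1),w.mean(0).round(1),np.linalg.norm(L).round(1),np.linalg.norm(S).round(1),'yaw',(np.degrees(np.arctan2(L[1],L[0]))%180).round(1)); return w.mean(0)
E
python3 - <<'E'
from win import *
s=sense(); win('w2.png',283,190,s); win('w2.png',237,319,s)
E
```

```text
win [282.5 190. ] [ 544.8 -334.1   53. ] 54.6 30.4 yaw 65.4
win [236.2 318.6] [ 448.2 -431.5   53. ] 56.2 29.2 yaw 125.9
```

Request:
apply_moves(
  deltas=[
    [-0.134, 0.115, 0.8, 0, 0, -0.1, 1],
    [0, 0, 0.8, 0, 0, 0, 1],
    [0, 0, 0.8, 0, 0, 0, 1],
    [0, 0, 0.8, 0, 0, 0, 1],
    [0, 0, 0.8, 0, 0, 0, 1],
    [0, 0, 0.8, 0, 0, 0, 1],
    [0, 0, 0.8, 0, 0, 0, 1],
    [0, 0, 0.8, 0, 0, 0, 1],
  ],
)

```text
time: 16.08
tool_pos: [544.5, -333.0, 50.1]
tcp_rot: [180.0, 0.0, 65.1]
ft_force: [0.5, 0.2, -0.3]
finger_gap: 85.6
grip_force: 0.0
```

Request:
apply_moves(
  deltas=[
    [0, 0, 0.5, 0, 0, 0, 1],
    [0, 0, 0.3, 0, 0, 0, 1],
    [0, 0, 0.1, 0, 0, 0, 1],
    [0, 0, 0, 0, 0, 0, 1],
  ],
)

```text
time: 16.58
tool_pos: [544.7, -333.2, 23.9]
tcp_rot: [180.0, 0.0, 65.1]
ft_force: [0.3, -1.0, 0.7]
finger_gap: 85.3
grip_force: 0.0
```

Request:
apply_moves(
  deltas=[
    [0, 0, 0, 0, 0, 0, 0],
    [0, 0, 0, 0, 0, 0, 0],
    [0, 0, 0, 0, 0, 0, 0],
    [0, 0, 0, 0, 0, 0, 0],
    [0, 0, 0, 0, 0, 0, 0],
    [0, 0, 0, 0, 0, 0, 0],
  ],
  grip_force=70,
)

```text
time: 17.32
tool_pos: [544.9, -333.4, 24.2]
tcp_rot: [179.9, 0.0, 65.1]
ft_force: [-0.7, -0.4, 5.4]
finger_gap: 49.1
grip_force: 73.5
```

Request:
apply_moves(
  deltas=[
    [0, 0, -0.5, 0, 0, 0, 0],
    [0, 0, -1, 0, 0, 0, 0],
    [0, 0, -1, 0, 0, 0, 0],
    [0, 0, -1, 0, 0, 1, 0],
    [0, 0, 0, 0, 0, 1, 0],
    [0, 0, 0, 0, 0, 1, 0],
    [0, 0, 0, 0, 0, 1, 0],
    [0, 0, 0, 0, 0, 1, 0],
  ],
)

```text
time: 18.32
tool_pos: [544.0, -332.7, 128.4]
tcp_rot: [-180.0, 0.0, 42.0]
ft_force: [0.6, -0.6, -2.4]
finger_gap: 49.1
grip_force: 73.1
```

Request:
apply_moves(
  deltas=[
    [0, 0, 0, 0, 0, 1, 0],
    [0, 0, 0, 0, 0, 1, 0],
    [0, 0, 0, 0, 0, 1, 0],
    [0, 0, 0, 0, 0, 1, 0],
    [0, 0, 0, 0, 0, 1, 0],
    [0, 0, 0, 0, 0, 0.98, 0],
  ],
)

```text
time: 19.08
tool_pos: [544.0, -332.7, 128.4]
tcp_rot: [-180.0, 0.0, 14.6]
ft_force: [0.5, -0.3, -2.4]
finger_gap: 49.5
grip_force: 73.0
```

Request:
apply_moves(
  deltas=[
    [0.507, -0.888, 0, 0, 0, 0, 0],
    [0.507, -0.888, 0, 0, 0, 0, 0],
    [0.507, -0.888, 0, 0, 0, 0, 0],
    [0.507, -0.888, 0, 0, 0, 0, 0],
    [0.507, -0.888, 0, 0, 0, 0, 0],
    [0.507, -0.888, 0, 0, 0, 0, 0],
    [0.507, -0.888, 0, 0, 0, 0, 0],
    [0.507, -0.888, 0, 0, 0, 0, 0],
  ],
)

```text
time: 20.08
tool_pos: [607.6, -94.8, 128.5]
tcp_rot: [-180.0, 0.0, 14.7]
ft_force: [0.6, 0.0, -2.2]
finger_gap: 49.2
grip_force: 73.2
```

Request:
apply_moves(
  deltas=[
    [0.507, -0.888, 0, 0, 0, 0, 0],
    [0.507, -0.888, 0, 0, 0, 0, 0],
    [0, 0, 0, 0, 0, 0, 0],
  ],
)

```text
time: 20.45
tool_pos: [623.7, -34.3, 128.4]
tcp_rot: [-180.0, 0.0, 14.9]
ft_force: [0.1, 0.3, -3.1]
finger_gap: 49.1
grip_force: 73.3
```

```bash
python3 - <<'E'
from h import *
s=sense(); print(s['tool_pos'],s['tcp_rot'],s['joint_pos'].round(1))
save('wrist','w3.png')
E
python3 go.py 623.8 -36.9 28 14.8
```

```text
[623.67833532 -34.32708004 128.41734834] [-1.79951217e+02  1.74461885e-02  1.48904020e+01] [-7.9 15.8 88.2  0.  76.  67.2]
turn [-0.    0.01  0.01] then shift [0.    0.043 3.345] shift before turn [2.000e-03 4.300e-02 3.345e+00]
```

View pics/w3.png

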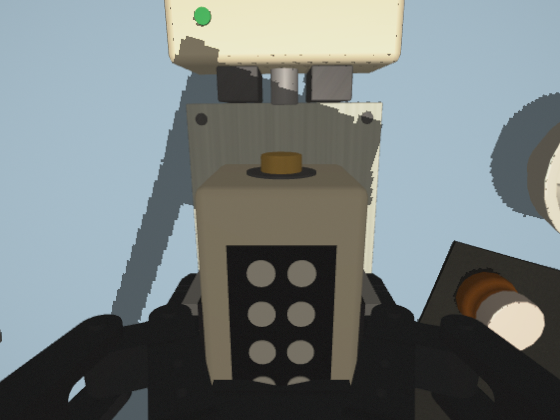

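The view shows cheek tops at columns 218–262 and 307–352, with the front edge at row ~102. The plunger is at column 285. The pin is at columns 262–302, rows 152–172.

```bash
python3 - <<'E'
from h import *
s=sense(); r=R.from_euler('xyz',s['tcp_rot'],degrees=True)
c=plane('wrist',[(218,102),(262,102),(307,102),(352,102)],52,s); m=c.mean(0); print(c.round(1),m.round(1))
t=r.inv().apply(c-s['tool_pos']);print('stop in tool frame',t.round(1),t.mean(0).round(1))
# plunger tip on top z=39, pin tip on top z: tcp+4.. axis = tcp z+5-ish
pl=plane('wrist',[(271,104),(298,104)],39,s);print('plunger',r.inv().apply(pl-s['tool_pos']).mean(0).round(1))
zt=s['tool_pos'][2]; pin=plane('wrist',[(262,156),(302,156)],zt+4,s);print('pin',r.inv().apply(pin-s['tool_pos']).round(1))
w=plane('wrist',[(197,188),(366,188)],zt+29,s);print('front top edge',r.inv().apply(w-s['tool_pos']).round(1))
b=plane('wrist',[(189,103),(382,103)],6,s);print('bed',r.inv().apply(b-s['tool_pos']).mean(0).round(1))
E
```

```text
[[685.2  15.1  52. ]
 [691.3  -7.8  52. ]
 [697.5 -31.3  52. ]
 [703.8 -54.8  52. ]] [694.4 -19.7  52. ]
stop in tool frame [[ 72.7 -33.3  76.3]
 [ 72.7  -9.5  76.3]
 [ 72.7  14.8  76.3]
 [ 72.8  39.   76.3]] [72.7  2.8 76.3]
plunger [71.9  2.7 89.3]
pin [[53.4 -5.8 -4. ]
 [53.4  7.9 -4. ]]
front top edge [[ 47.5 -22.9 -29. ]
 [ 47.5  24.5 -29. ]]
bed [ 73.1   3.8 122.3]
```

Request:
apply_moves(
  deltas=[
    [0, 0.067, 0.8, 0, 0, 0, 0],
    [0, 0, 0.8, 0, 0, 0, 0],
    [0, 0, 0.8, 0, 0, 0, 0],
    [0, 0, 0.6, 0, 0, 0, 0],
    [0, 0, 0.3, 0, 0, 0, 0],
    [0, 0, 0, 0, 0, 0, 0],
  ],
)

```text
time: 21.25
tool_pos: [623.9, -38.8, 28.9]
tcp_rot: [-180.0, 0.1, 14.7]
ft_force: [-1.0, -0.1, -2.2]
finger_gap: 49.1
grip_force: 73.5
```

Request:
apply_moves(
  deltas=[
    [0, 0, 0.05, 0, 0, 0, 0],
    [0.2, 0, 0, 0, 0, 0, 0],
    [0.2, 0, 0, 0, 0, 0, 0],
    [0.15, 0, 0, 0, 0, 0, 0],
    [0, 0, 0, 0, 0, 0, 0],
  ],
)

```text
time: 21.88
tool_pos: [640.7, -34.2, 27.9]
tcp_rot: [180.0, -0.0, 14.8]
ft_force: [0.7, 1.3, -2.6]
finger_gap: 49.2
grip_force: 73.4
```

Request:
apply_moves(
  deltas=[
    [0.1, 0, 0, 0, 0, 0, 0],
    [0.1, 0, 0, 0, 0, 0, 0],
    [0.05, 0, 0, 0, 0, 0, 0],
  ],
)

```text
time: 22.25
tool_pos: [646.0, -32.8, 27.4]
tcp_rot: [-180.0, 0.2, 14.7]
ft_force: [-8.4, -0.7, 3.2]
finger_gap: 49.7
grip_force: 73.5
```

Request:
apply_moves(
  deltas=[
    [0.05, 0, 0, 0, 0, 0, 0],
    [0.05, 0, 0, 0, 0, 0, 0],
  ],
)

```text
time: 22.5
tool_pos: [648.7, -32.1, 27.3]
tcp_rot: [-180.0, 0.2, 14.7]
ft_force: [-9.8, -2.2, 1.9]
finger_gap: 49.1
grip_force: 73.6
```

Request:
apply_moves(
  deltas=[
    [0.05, 0, 0, 0, 0, 0, 0],
    [0.05, 0, 0, 0, 0, 0, 0],
  ],
)

```text
time: 22.75
tool_pos: [649.3, -32.0, 27.3]
tcp_rot: [-179.9, 0.5, 14.7]
ft_force: [-27.7, -6.2, 17.6]
finger_gap: 49.6
grip_force: 75.2
```

Request:
apply_moves(
  deltas=[
    [0.05, 0, 0, 0, 0, 0, 0],
    [0, 0, 0, 0, 0, 0, 0],
  ],
)

```text
time: 23.0
tool_pos: [649.3, -32.0, 27.3]
tcp_rot: [-179.9, 0.7, 14.8]
ft_force: [-33.0, -6.6, 20.2]
finger_gap: 48.9
grip_force: 75.8
```

Request:
apply_moves(
  deltas=[
    [-0.02, 0, -0.02, 0, 0, 0, 0],
    [0, 0, 0, 0, 0, 0, 0],
    [0, 0, 0, 0, 0, 0, 0],
    [0, 0, 0, 0, 0, 0, 0],
    [0, 0, 0, 0, 0, 0, 0],
    [0, 0, 0, 0, 0, 0, 0],
    [0, 0, 0, 0, 0, 0, 0],
    [0, 0, 0, 0, 0, 0, 0],
  ],
)

```text
time: 24.0
tool_pos: [649.2, -32.0, 27.4]
tcp_rot: [-179.9, 0.6, 14.7]
ft_force: [-25.1, -5.6, 12.6]
finger_gap: 49.2
grip_force: 74.8
```

Request:
apply_moves(
  deltas=[
    [0, 0, 0, 0, 0, 0, 0],
    [0, 0, 0, 0, 0, 0, 0],
    [0, 0, 0, 0, 0, 0, 0],
    [0, 0, 0, 0, 0, 0, 0],
    [0, 0, 0, 0, 0, 0, 0],
    [0, 0, 0, 0, 0, 0, 0],
    [0, 0, 0, 0, 0, 0, 0],
    [0, 0, 0, 0, 0, 0, 0],
  ],
)

```text
time: 25.0
tool_pos: [649.2, -32.0, 27.4]
tcp_rot: [-179.9, 0.6, 14.7]
ft_force: [-26.8, -6.6, 13.0]
finger_gap: 49.4
grip_force: 74.8
```

Request:
apply_moves(
  deltas=[
    [0, 0, 0, 0, 0, 0, 0],
    [0, 0, 0, 0, 0, 0, 0],
    [0, 0, 0, 0, 0, 0, 0],
    [0, 0, 0, 0, 0, 0, 0],
    [0, 0, 0, 0, 0, 0, 0],
    [0, 0, 0, 0, 0, 0, 0],
    [0, 0, 0, 0, 0, 0, 0],
    [0, 0, 0, 0, 0, 0, 0],
  ],
)

```text
time: 26.0
tool_pos: [649.2, -32.0, 27.4]
tcp_rot: [-179.9, 0.6, 14.7]
ft_force: [-25.0, -5.9, 13.0]
finger_gap: 49.1
grip_force: 74.8
```

Request:
apply_moves(
  deltas=[
    [0, 0, 0, 0, 0, 0, 0],
    [0, 0, 0, 0, 0, 0, 0],
    [0, 0, 0, 0, 0, 0, 0],
    [0, 0, 0, 0, 0, 0, 0],
    [0, 0, 0, 0, 0, 0, 0],
    [0, 0, 0, 0, 0, 0, 0],
    [0, 0, 0, 0, 0, 0, 0],
    [0, 0, 0, 0, 0, 0, 0],
  ],
)

```text
time: 27.0
tool_pos: [649.2, -32.0, 27.4]
tcp_rot: [-179.9, 0.6, 14.7]
ft_force: [-26.0, -5.9, 13.4]
finger_gap: 49.5
grip_force: 74.8
```

```bash
python3 - <<'E'
from h import *
s=sense(); print(s['tool_pos'],s['tcp_rot'],s['ft_force'])
im=save('wrist','w4.png')
cv2.imwrite('pics/w4c.png',cv2.resize(im[60:220,180:390,::-1],None,fx=3,fy=3))
E
```

```text
[649.21639219 -31.96375736  27.35207593] [-179.91203079    0.62368706   14.74233871] [-26.03290465  -5.85660179  13.35015836]
```

View pics/w4c.png

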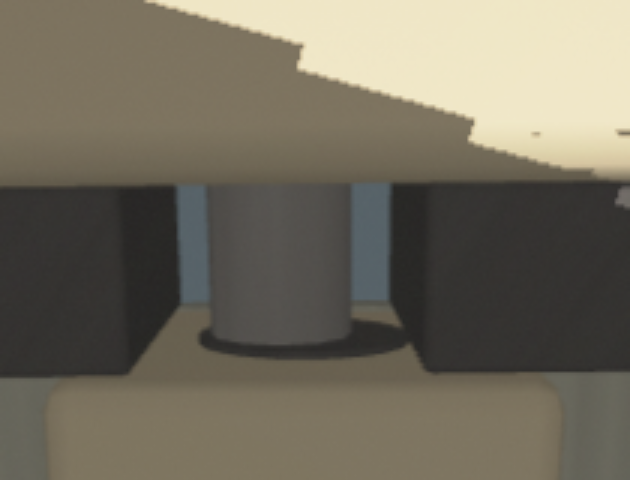

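Request:
apply_moves(
  deltas=[
    [-0.3, 0, 0, 0, 0, 0, 0],
    [-0.6, 0, 0, 0, 0, 0, 0],
    [-0.6, 0, 0, 0, 0, 0, 0],
    [-0.5, -0.087, -0.5, 0, 0, 0, 0],
    [0, 0, -1, 0, 0, 0, 0],
    [0, 0, -1, 0, 0, 0, 0],
    [0, 0, -0.5, 0, 0, 0, 0],
    [0, 0, 0, 0, 0, 0, 0],
  ],
)

```text
time: 28.05
tool_pos: [596.4, -43.6, 119.6]
tcp_rot: [179.9, -0.1, 14.7]
ft_force: [0.2, -0.4, -2.9]
finger_gap: 49.3
grip_force: 73.3
```

```bash
python3 - <<'E'
from h import *
s=sense(); print(s['tool_pos'],s['tcp_rot'],s['ft_force'])
im=save('wrist','w5.png')
cv2.imwrite('pics/w5c.png',cv2.resize(im[60:400,130:430,::-1],None,fx=1.5,fy=1.5))
E
```

```text
[596.42145303 -43.60213119 119.61507557] [ 1.79939257e+02 -1.47182340e-01  1.47367107e+01] [ 0.19451642 -0.4139756  -2.8975144 ]
```

View pics/w5c.png

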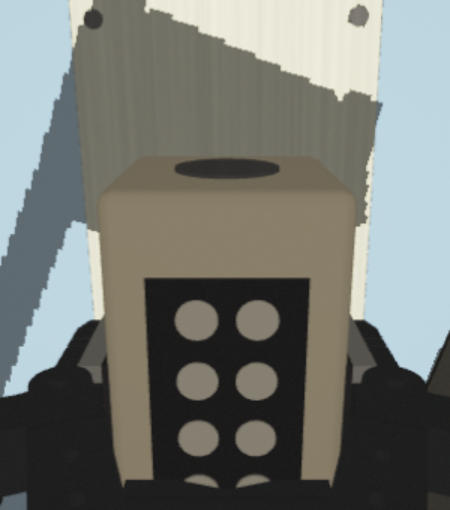

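Request:
apply_moves(
  deltas=[
    [0, 0, 0, 0, 0, -0.982, 0],
    [0, 0, 0, 0, 0, -0.982, 0],
    [0, 0, 0, 0, 0, -0.982, 0],
    [0, 0, 0, 0, 0, -0.982, 0],
    [0, 0, 0, 0, 0, -0.982, 0],
    [0, 0, 0, 0, 0, -0.982, 0],
    [0, 0, 0, 0, 0, -0.982, 0],
    [0, 0, 0, 0, 0, -0.982, 0],
  ],
)

```text
time: 29.1
tool_pos: [594.2, -43.2, 116.0]
tcp_rot: [-179.8, 0.1, 50.9]
ft_force: [0.1, 0.5, -2.8]
finger_gap: 49.4
grip_force: 73.3
```

Request:
apply_moves(
  deltas=[
    [0, 0, 0, 0, 0, -0.982, 0],
    [0, 0, 0, 0, 0, -0.982, 0],
    [0, 0, 0, 0, 0, -0.982, 0],
    [0, 0, 0, 0, 0, -0.982, 0],
    [0, 0, 0, 0, 0, -0.982, 0],
    [0, 0, 0, 0, 0, -0.982, 0],
    [0, 0, 0, 0, 0, -0.982, 0],
    [0, 0, 0, 0, 0, -0.982, 0],
  ],
)

```text
time: 30.1
tool_pos: [594.2, -43.2, 116.0]
tcp_rot: [-179.8, -0.0, 86.9]
ft_force: [0.6, -0.2, -1.9]
finger_gap: 49.1
grip_force: 73.3
```

Request:
apply_moves(
  deltas=[
    [0, 0, 0, 0, 0, -0.982, 0],
    [0, 0, 0, 0, 0, -0.982, 0],
    [0, 0, 0, 0, 0, -0.982, 0],
    [0, 0, 0, 0, 0, -0.982, 0],
    [0, 0, 0, 0, 0, -0.982, 0],
    [0, 0, 0, 0, 0, -0.982, 0],
    [0, 0, 0, 0, 0, -0.982, 0],
    [0, 0, 0, 0, 0, -0.982, 0],
  ],
)

```text
time: 31.1
tool_pos: [594.2, -43.3, 116.0]
tcp_rot: [-179.9, -0.1, 122.9]
ft_force: [0.7, -0.5, -3.0]
finger_gap: 49.2
grip_force: 73.3
```

Request:
apply_moves(
  deltas=[
    [0, 0, 0, 0, 0, -0.982, 0],
    [0, 0, 0, 0, 0, -0.982, 0],
    [0, 0, 0, 0, 0, -0.982, 0],
    [0, 0, 0, 0, 0, -0.982, 0],
    [0, 0, 0, 0, 0, -0.982, 0],
    [0, 0, 0, 0, 0, -0.982, 0],
    [0, 0, 0, 0, 0, -0.982, 0],
    [0, 0, 0, 0, 0, -0.982, 0],
  ],
)

```text
time: 32.1
tool_pos: [594.2, -43.2, 116.0]
tcp_rot: [-180.0, -0.2, 158.9]
ft_force: [0.7, 0.4, -3.0]
finger_gap: 49.6
grip_force: 73.3
```

Request:
apply_moves(
  deltas=[
    [0, 0, 0, 0, 0, -0.982, 0],
    [0, 0, 0, 0, 0, -0.982, 0],
    [0, 0, 0, 0, 0, -0.982, 0],
    [0, 0, 0, 0, 0, -0.982, 0],
    [0, 0, 0, 0, 0, -0.982, 0],
    [0, 0, 0, 0, 0, -0.982, 0],
    [0, 0, 0, 0, 0, -0.982, 0],
    [0, 0, 0, 0, 0, -0.982, 0],
  ],
)

```text
time: 33.1
tool_pos: [594.2, -43.2, 116.0]
tcp_rot: [179.9, -0.2, -165.1]
ft_force: [-0.2, -0.6, -2.8]
finger_gap: 49.4
grip_force: 73.3
```

```bash
python3 go.py 596.4 -43.2 27.8 194.75; python3 -c "
from h import *
s=sense();print(s['tool_pos'],s['tcp_rot'],s['finger_gap']);save('wrist','w6.png');save('top','t1.png')"
```

```text
turn [ 0.02 -0.04  0.04] then shift [-0.073 -0.018  2.939] shift before turn [-0.082 -0.022  2.939]
[594.15949178 -43.24565767 115.96833147] [ 1.79918388e+02 -1.78386720e-01 -1.65068049e+02] 49.35985558015336
```

View pics/w6.png

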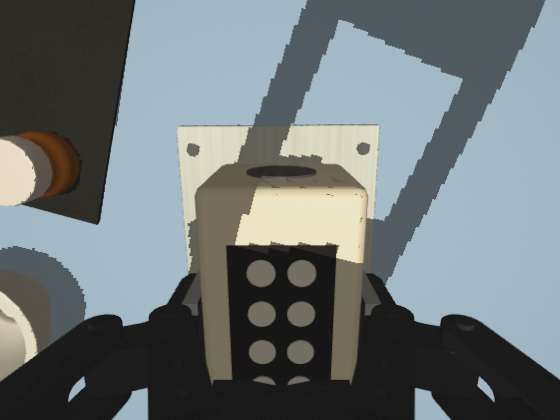

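Request:
apply_moves(
  deltas=[
    [-0.07, -0.025, 0.8, 0.02, -0.04, 0.04, 0],
    [0, 0, 0.8, 0, 0, 0, 0],
    [0, 0, 0.8, 0, 0, 0, 0],
    [0, 0, 0.5, 0, 0, 0, 0],
    [0, 0, 0, 0, 0, 0, 0],
  ],
)

```text
time: 33.83
tool_pos: [596.6, -43.5, 29.7]
tcp_rot: [-180.0, 0.0, -165.5]
ft_force: [-0.2, -0.7, -1.6]
finger_gap: 49.2
grip_force: 73.4
```

Request:
apply_moves(
  deltas=[
    [-0.4, 0, 0, 0, 0, 0, 0],
    [-0.4, 0, 0, 0, 0, 0, 0],
    [-0.3, 0, 0, 0, 0, 0, 0],
    [-0.2, 0, 0, 0, 0, 0, 0],
    [-0.1, 0, 0, 0, 0, 0, 0],
  ],
)

```text
time: 34.45
tool_pos: [638.9, -33.0, 31.5]
tcp_rot: [-179.9, 0.2, -165.4]
ft_force: [-1.0, -0.4, -2.9]
finger_gap: 49.6
grip_force: 73.4
```

Request:
apply_moves(
  deltas=[
    [-0.1, 0, 0, 0, 0, 0, 0],
    [-0.05, 0, 0, 0, 0, 0, 0],
  ],
)

```text
time: 34.7
tool_pos: [642.9, -32.0, 31.5]
tcp_rot: [-179.9, 0.2, -165.4]
ft_force: [-0.4, -0.5, -2.1]
finger_gap: 49.2
grip_force: 73.4
```

Request:
apply_moves(
  deltas=[
    [0, 0, 0.12, 0, 0, -0.04, 0],
    [0, 0, 0, 0, 0, 0, 0],
    [-0.1, 0, 0, 0, 0, 0, 0],
    [-0.05, 0, 0, 0, 0, 0, 0],
  ],
)

```text
time: 35.2
tool_pos: [647.0, -30.9, 27.9]
tcp_rot: [-179.9, 0.1, -165.2]
ft_force: [-5.4, -1.1, -1.1]
finger_gap: 49.5
grip_force: 73.3
```

Request:
apply_moves(
  deltas=[
    [-0.05, 0, 0, 0, 0, 0, 0],
    [-0.05, 0, 0, 0, 0, 0, 0],
  ],
)

```text
time: 35.45
tool_pos: [649.1, -30.4, 27.8]
tcp_rot: [-179.9, 0.0, -165.2]
ft_force: [-7.8, -1.6, 2.1]
finger_gap: 49.6
grip_force: 73.5
```

Request:
apply_moves(
  deltas=[
    [-0.05, 0, 0, 0, 0, 0, 0],
    [-0.03, 0, 0, 0, 0, 0, 0],
  ],
)

```text
time: 35.7
tool_pos: [651.3, -29.8, 27.8]
tcp_rot: [-179.9, 0.0, -165.2]
ft_force: [-8.2, -1.9, 1.3]
finger_gap: 49.2
grip_force: 73.5
```

Request:
apply_moves(
  deltas=[
    [-0.05, 0, 0, 0, 0, 0, 0],
    [-0.03, 0, 0, 0, 0, 0, 0],
  ],
)

```text
time: 35.95
tool_pos: [653.5, -29.2, 27.8]
tcp_rot: [-179.9, 0.0, -165.2]
ft_force: [-7.9, -1.8, 2.5]
finger_gap: 49.4
grip_force: 73.6
```

Request:
apply_moves(
  deltas=[
    [-0.05, 0, 0, 0, 0, 0, 0],
    [-0.03, 0, 0, 0, 0, 0, 0],
  ],
)

```text
time: 36.2
tool_pos: [655.5, -28.7, 27.7]
tcp_rot: [-179.9, -0.0, -165.2]
ft_force: [-12.4, -3.1, 5.4]
finger_gap: 49.8
grip_force: 73.9
```

Request:
apply_moves(
  deltas=[
    [-0.02, 0, 0, 0, 0, 0, 0],
    [0, 0, 0, 0, 0, 0, 0],
  ],
)

```text
time: 36.45
tool_pos: [655.5, -28.7, 27.6]
tcp_rot: [-179.9, -0.1, -165.2]
ft_force: [-12.3, -2.8, 6.1]
finger_gap: 49.1
grip_force: 74.1
```

Request:
apply_moves(
  deltas=[
    [-0.03, 0, 0, 0, 0, 0, 0],
    [0, 0, 0, 0, 0, 0, 0],
    [0, 0, 0, 0, 0, 0, 0],
    [0, 0, 0, 0, 0, 0, 0],
    [0, 0, 0, 0, 0, 0, 0],
    [0, 0, 0, 0, 0, 0, 0],
    [0, 0, 0, 0, 0, 0, 0],
    [0, 0, 0, 0, 0, 0, 0],
  ],
)

```text
time: 37.45
tool_pos: [655.5, -28.7, 27.4]
tcp_rot: [-180.0, -0.2, -165.2]
ft_force: [-17.0, -4.2, 7.7]
finger_gap: 49.3
grip_force: 74.5
```

Request:
apply_moves(
  deltas=[
    [0, 0, 0, 0, 0, 0, 0],
    [0, 0, 0, 0, 0, 0, 0],
    [0, 0, 0, 0, 0, 0, 0],
    [0, 0, 0, 0, 0, 0, 0],
    [0, 0, 0, 0, 0, 0, 0],
    [0, 0, 0, 0, 0, 0, 0],
    [0, 0, 0, 0, 0, 0, 0],
    [0, 0, 0, 0, 0, 0, 0],
  ],
)

```text
time: 38.45
tool_pos: [655.5, -28.7, 27.4]
tcp_rot: [-180.0, -0.2, -165.2]
ft_force: [-16.9, -4.6, 7.0]
finger_gap: 49.4
grip_force: 74.5
```

Request:
apply_moves(
  deltas=[
    [0, 0, 0, 0, 0, 0, 0],
    [0, 0, 0, 0, 0, 0, 0],
    [0, 0, 0, 0, 0, 0, 0],
    [0, 0, 0, 0, 0, 0, 0],
    [0, 0, 0, 0, 0, 0, 0],
    [0, 0, 0, 0, 0, 0, 0],
    [0, 0, 0, 0, 0, 0, 0],
    [0, 0, 0, 0, 0, 0, 0],
  ],
)

```text
time: 39.45
tool_pos: [655.5, -28.7, 27.4]
tcp_rot: [-180.0, -0.2, -165.2]
ft_force: [-16.5, -4.0, 7.5]
finger_gap: 49.2
grip_force: 74.5
```

Request:
apply_moves(
  deltas=[
    [0, 0, 0, 0, 0, 0, 0],
    [0, 0, 0, 0, 0, 0, 0],
    [0, 0, 0, 0, 0, 0, 0],
    [0, 0, 0, 0, 0, 0, 0],
    [0, 0, 0, 0, 0, 0, 0],
    [0, 0, 0, 0, 0, 0, 0],
    [0, 0, 0, 0, 0, 0, 0],
    [0, 0, 0, 0, 0, 0, 0],
  ],
)

```text
time: 40.45
tool_pos: [655.5, -28.7, 27.4]
tcp_rot: [-180.0, -0.2, -165.2]
ft_force: [-16.9, -4.8, 6.6]
finger_gap: 49.2
grip_force: 74.5
```

Request:
apply_moves(
  deltas=[
    [0.3, 0, 0, 0, 0, 0, 0],
    [0.6, 0, 0, 0, 0, 0, 0],
    [0.6, 0, 0, 0, 0, 0, 0],
    [0.5, 0, -0.5, 0, 0, 0, 0],
    [0, 0, -1, 0, 0, 0, 0],
    [0, 0, -1, 0, 0, 0, 0],
    [0, 0, -1, 0, 0, 0, 0],
    [0, 0, 0, 0, 0, 0, 0],
  ],
)

```text
time: 41.45
tool_pos: [602.6, -43.4, 136.2]
tcp_rot: [-179.8, 0.6, -165.2]
ft_force: [0.3, -0.7, -2.9]
finger_gap: 49.5
grip_force: 73.4
```

```bash
python3 - <<'E'
from h import *
s=sense(); print(s['tool_pos'],s['tcp_rot'],s['joint_pos'].round(1))
# tray axis 11.2 deg; slots in tray
c=np.array([507,302.2]);a=np.radians(11.2);v=np.array([-np.sin(a),np.cos(a)])
for k in(-60,0,60): print((c+k*v).round(1))
E
```

```text
[602.6025911  -43.37891647 136.21630729] [-179.75545025    0.55094628 -165.21149977] [  -9.    11.8   92.    -0.    75.5 -113.8]
[518.7 243.3]
[507.  302.2]
[495.3 361.1]
```

```bash
python3 go.py 495.3 361.1 136 191.2
```

```text
turn [-0.05  0.12  0.78] then shift [8.9000e-01 1.3921e+01 7.0000e-03] shift before turn [ 0.017 13.949 -0.052]
```

Request:
apply_moves(
  deltas=[
    [0, 0, 0, -0.05, 0.12, 0.78, 0],
    [0.059, 0.928, 0, 0, 0, 0, 0],
    [0.059, 0.928, 0, 0, 0, 0, 0],
    [0.059, 0.928, 0, 0, 0, 0, 0],
    [0.059, 0.928, 0, 0, 0, 0, 0],
    [0.059, 0.928, 0, 0, 0, 0, 0],
    [0.059, 0.928, 0, 0, 0, 0, 0],
    [0.059, 0.928, 0, 0, 0, 0, 0],
  ],
)

```text
time: 42.45
tool_pos: [548.9, 146.4, 131.2]
tcp_rot: [179.9, -0.5, -168.8]
ft_force: [-0.0, -0.3, -3.1]
finger_gap: 49.5
grip_force: 73.4
```

Request:
apply_moves(
  deltas=[
    [0.059, 0.928, 0, 0, 0, 0, 0],
    [0.059, 0.928, 0, 0, 0, 0, 0],
    [0.059, 0.928, 0, 0, 0, 0, 0],
    [0.059, 0.928, 0, 0, 0, 0, 0],
    [0.059, 0.928, 0, 0, 0, 0, 0],
    [0.059, 0.928, 0, 0, 0, 0, 0],
    [0.059, 0.928, 0, 0, 0, 0, 0],
    [0.059, 0.928, 0, 0, 0, 0, 0],
  ],
)

```text
time: 43.45
tool_pos: [491.9, 361.8, 131.7]
tcp_rot: [179.9, -0.5, -168.8]
ft_force: [0.8, -0.4, -2.2]
finger_gap: 49.6
grip_force: 73.4
```

Request:
apply_moves(
  deltas=[
    [0, 0, 0.8, 0, 0, 0, 0],
    [0, 0, 0.8, 0, 0, 0, 0],
    [0, 0, 0.8, 0, 0, 0, 0],
    [0, 0, 0.8, 0, 0, 0, 0],
    [0, 0, 0.3, 0, 0, 0, 0],
    [0, 0, 0, 0, 0, 0, 0],
  ],
)

```text
time: 44.2
tool_pos: [491.4, 361.1, 27.6]
tcp_rot: [179.9, -0.5, -168.8]
ft_force: [-0.2, 0.4, -2.6]
finger_gap: 49.0
grip_force: 73.4
```

```bash
python3 -c "
from h import *
s=sense();print(s['tool_pos'],s['tcp_rot'],s['ft_force']);save('side','s1.png')
im=cv2.imread('pics/s1.png');cv2.imwrite('pics/s1c.png',cv2.resize(im[130:260,120:320],None,fx=3.5,fy=3.5))"
```

```text
[491.40277112 361.07805228  27.59327109] [ 179.90405414   -0.47904844 -168.78821185] [-0.24645171  0.39811404 -2.58150043]
```

View pics/s1c.png

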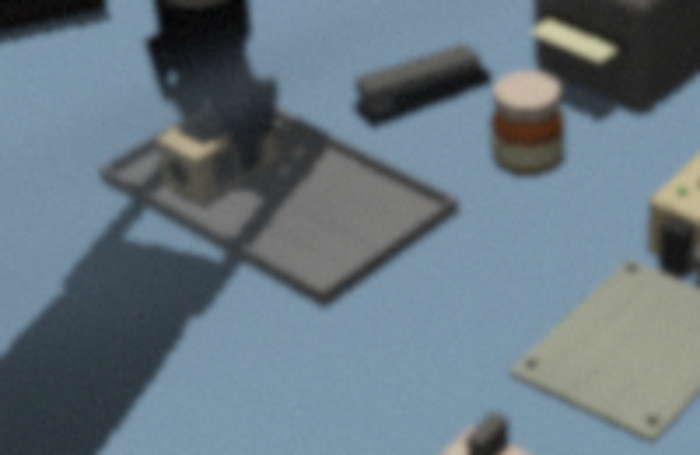

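Request:
apply_moves(
  deltas=[
    [0, 0, 0.05, 0, 0, 0, 0],
    [0, 0, 0.02, 0, 0, 0, 0],
    [0, 0, 0, 0, 0, 0, 0.6],
    [0, 0, 0, 0, 0, 0, 0.8],
    [0, 0, 0, 0, 0, 0, 1],
    [0, 0, 0, 0, 0, 0, 1],
    [0, 0, -0.3, 0, 0, 0, 1],
    [0, 0, -1, 0, 0, 0, 1],
  ],
)

```text
time: 45.25
tool_pos: [491.0, 360.5, 64.6]
tcp_rot: [180.0, -0.6, -168.8]
ft_force: [0.7, 0.8, -0.3]
finger_gap: 85.6
grip_force: 0.0
```

Request:
apply_moves(
  deltas=[
    [0, 0, -1, 0, 0, 0, 1],
    [0, 0, -1, 0, 0, 0, 1],
    [-0.9, 0, -1, 0, 0, 0, 1],
    [-0.9, 0, -1, 0, 0, 0, 1],
    [-0.9, 0, -1, 0, 0, 0, 1],
    [-0.9, 0, 0, 0, 0, 0, 1],
    [-0.9, 0, 0, 0, 0, 0, 1],
    [-0.9, 0, 0, 0, 0, 0, 1],
  ],
)

```text
time: 46.25
tool_pos: [653.3, 392.9, 215.7]
tcp_rot: [179.9, -0.3, -168.8]
ft_force: [0.4, -0.1, -0.7]
finger_gap: 85.6
grip_force: 0.0
```

```bash
python3 - <<'E'
from h import *
s=sense();print(s['tool_pos'],s['tcp_rot'],s['joint_pos'].round(1)); im=save('wrist','w7.png')
print(proj('wrist',[[488,360.5,54],[532,369,29]],s).round(0))
hsv=cv2.cvtColor(im,cv2.COLOR_RGB2HSV); m=((hsv[...,1]>140)&(hsv[...,2]>90)&(hsv[...,0]>8)&(hsv[...,0]<28)).astype(np.uint8)
n,l,st,ce=cv2.connectedComponentsWithStats(m)
print([(st[i].tolist()) for i in range(1,n) if st[i,4]>15])
# other cassette from the top camera
t=save('top','t2.png')
E
```

```text
[653.27286196 392.93390934 215.6776188 ] [ 179.8570509    -0.32884386 -168.79188166] [ 27.1  34.3  55.1   0.2  90.8 -74.1]
[[282. -35.]
 [281.  41.]]
[[44, 187, 55, 39, 388]]
```

View pics/w7.png

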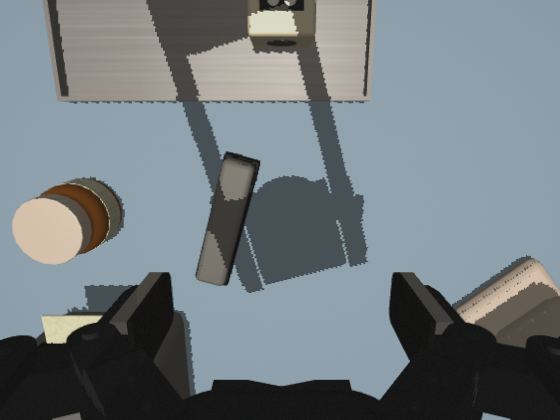

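The second end (pixel (282,43)) now shows only the dark ring, so both pins are flush. On to cassette 2.

Request:
apply_moves(
  deltas=[
    [0, 0, -0.15, 0, 0, 0.97, 1],
    [0, 0, -0.15, 0, 0, 0.97, 1],
    [0, 0, -0.15, 0, 0, 0.97, 1],
    [0, 0, -0.15, 0, 0, 0.97, 1],
    [0, 0, -0.15, 0, 0, 0.97, 1],
    [0, 0, -0.15, 0, 0, 0.97, 1],
    [0, 0, -0.15, 0, 0, 0.97, 1],
    [0, 0, -0.15, 0, 0, 0.97, 1],
  ],
)

```text
time: 47.35
tool_pos: [652.0, 392.8, 251.7]
tcp_rot: [-179.9, -0.4, 155.5]
ft_force: [0.4, 0.2, -0.5]
finger_gap: 85.4
grip_force: 0.0
```

Request:
apply_moves(
  deltas=[
    [0, 0, 0, 0, 0, 0.97, 1],
    [0, 0, 0, 0, 0, 0.97, 1],
    [0, 0, 0, 0, 0, 0.97, 1],
    [0, 0, 0, 0, 0, 0.97, 1],
    [0, 0, 0, 0, 0, 0.97, 1],
    [0, 0, 0, 0, 0, 0.97, 1],
    [0, 0, 0, 0, 0, 0.97, 1],
    [0, 0, 0, 0, 0, 0.97, 1],
  ],
)

```text
time: 48.35
tool_pos: [652.0, 392.8, 251.6]
tcp_rot: [-179.7, -0.2, 119.9]
ft_force: [0.2, -0.8, -0.0]
finger_gap: 85.7
grip_force: 0.0
```

```bash
python3 go.py 450 -425 250 120; python3 - <<'E'
from h import *
print(sense()['tcp_rot'])
a=cv2.imread('pics/t0.png').astype(int);b=cv2.imread('pics/t2.png').astype(int)
d=(np.abs(a-b).max(2)[190:270,330:445]>50).astype(np.uint8); n,l,st,ce=cv2.connectedComponentsWithStats(d)
print([(st[i]+[330,190,0,0,0]).tolist() for i in range(1,n) if st[i,4]>8])
E
```

```text
turn [-0.06 -0.05 -0.01] then shift [-20.242 -19.461   0.052] shift before turn [-20.264 -19.439   0.064]
[-179.70473865   -0.24888194  119.93635228]
[[373, 201, 35, 26, 539]]
```

Request:
apply_moves(
  deltas=[
    [-0.843, -0.811, 0, -0.06, -0.05, 0, 1],
    [-0.843, -0.811, 0, 0, 0, 0, 1],
    [-0.843, -0.811, 0, 0, 0, 0, 1],
    [-0.843, -0.811, 0, 0, 0, 0, 1],
    [-0.843, -0.811, 0, 0, 0, 0, 1],
    [-0.843, -0.811, 0, 0, 0, 0, 1],
    [-0.843, -0.811, 0, 0, 0, 0, 1],
    [-0.843, -0.811, 0, 0, 0, 0, 1],
  ],
)

```text
time: 49.35
tool_pos: [584.6, 119.3, 251.5]
tcp_rot: [180.0, -0.0, 120.1]
ft_force: [0.6, -1.0, 0.4]
finger_gap: 85.4
grip_force: 0.0
```

Request:
apply_moves(
  deltas=[
    [-0.843, -0.811, 0, 0, 0, 0, 1],
    [-0.843, -0.811, 0, 0, 0, 0, 1],
    [-0.843, -0.811, 0, 0, 0, 0, 1],
    [-0.843, -0.811, 0, 0, 0, 0, 1],
    [-0.843, -0.811, 0, 0, 0, 0, 1],
    [-0.843, -0.811, 0, 0, 0, 0, 1],
    [-0.843, -0.811, 0, 0, 0, 0, 1],
    [-0.843, -0.811, 0, 0, 0, 0, 1],
  ],
)

```text
time: 50.35
tool_pos: [517.7, -153.1, 251.6]
tcp_rot: [180.0, 0.0, 120.1]
ft_force: [-0.3, 0.2, -0.1]
finger_gap: 85.1
grip_force: 0.0
```

Request:
apply_moves(
  deltas=[
    [-0.843, -0.811, 0, 0, 0, 0, 1],
    [-0.843, -0.811, 0, 0, 0, 0, 1],
    [-0.843, -0.811, 0, 0, 0, 0, 1],
    [-0.843, -0.811, 0, 0, 0, 0, 1],
    [-0.843, -0.811, 0, 0, 0, 0, 1],
    [-0.843, -0.811, 0, 0, 0, 0, 1],
    [-0.843, -0.811, 0, 0, 0, 0, 1],
    [-0.843, -0.811, 0, 0, 0, 0, 1],
  ],
)

```text
time: 51.35
tool_pos: [450.9, -425.6, 251.7]
tcp_rot: [-180.0, 0.0, 120.1]
ft_force: [-0.4, 0.1, 0.5]
finger_gap: 85.5
grip_force: 0.0
```

```bash
python3 - <<'E'
from win import *
s=sense(); print(s['tool_pos'],s['tcp_rot']); save('wrist','w8.png')
p=proj('wrist',[[449,-428,53]],s)[0]; print(p.round()); w=win('w8.png',p[0],p[1],s)
print(np.round((R.from_euler('xyz',s['tcp_rot'],degrees=True).inv().apply(w-s['tool_pos']))/30,3))
E
```

```text
[ 450.90980218 -425.57006362  251.70290318] [-1.79984514e+02  2.41975051e-02  1.20084282e+02]
[279. 189.]
win [278.6 187.5] [ 448.7 -427.4   53. ] 55.4 30.7 yaw 125.1
[-0.014 -0.093  6.623]
```

```bash
python3 - <<'E'
from h import *
s=sense(); im=cv2.imread('pics/w8.png'); hsv=cv2.cvtColor(im,cv2.COLOR_BGR2HSV)
m=((hsv[...,2]>75)&(hsv[...,0]>12)&(hsv[...,0]<40)&(hsv[...,1]<140)).astype(np.uint8); m[:110]=0;m[260:]=0
m=cv2.morphologyEx(cv2.morphologyEx(m,cv2.MORPH_OPEN,np.ones((3,3))),cv2.MORPH_CLOSE,np.ones((9,9)))
for c in cv2.findContours(m,0,2)[0]:
    if cv2.contourArea(c)>1500:
        r=cv2.minAreaRect(c);print(r);w=plane('wrist',cv2.boxPoints(r),53,s);print(w.mean(0).round(1));e=w[1:]-w[:-1];print(np.linalg.norm(e,axis=1).round(1),np.degrees(np.arctan2(e[:,1],e[:,0])).round(1))
cv2.imwrite('pics/w8c.png',im[80:300,180:400])
E
```

```text
((501.89794921875, 241.90283203125), (109.78751373291016, 72.55066680908203), 36.46923828125)
[ 659.4 -370.9   53. ]
[ 65.2 114.3  69.6] [ 89.7  -3.7 -85.8]
((278.16851806640625, 184.10650634765625), (100.31949615478516, 56.698856353759766), 85.42607879638672)
[ 445.4 -429.9   53. ]
[49.8 92.9 53.7] [  34.5  -54.4 -145.1]
```

View pics/w8c.png

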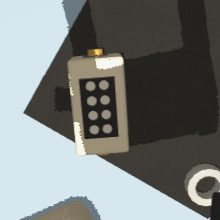

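Request:
apply_moves(
  deltas=[
    [-0.014, -0.093, 0.8, 0, 0, -0.55, 1],
    [0, 0, 0.8, 0, 0, -0.55, 1],
    [0, 0, 0.8, 0, 0, 0, 1],
    [0, 0, 0.8, 0, 0, 0, 1],
    [0, 0, 0.8, 0, 0, 0, 1],
    [0, 0, 0.8, 0, 0, 0, 1],
    [0, 0, 0.8, 0, 0, 0, 1],
    [0, 0, 0.8, 0, 0, 0, 1],
  ],
)

```text
time: 52.4
tool_pos: [449.2, -426.3, 59.0]
tcp_rot: [-180.0, 0.0, 125.1]
ft_force: [-0.5, 0.2, 0.1]
finger_gap: 85.5
grip_force: 0.0
```

Request:
apply_moves(
  deltas=[
    [0, 0, 0.7, 0, 0, 0, 1],
    [0, 0, 0.4, 0, 0, 0, 1],
    [0, 0, 0.1, 0, 0, 0, 1],
    [0, 0, 0, 0, 0, 0, 1],
  ],
)

```text
time: 52.9
tool_pos: [449.4, -427.1, 23.5]
tcp_rot: [-180.0, 0.0, 125.1]
ft_force: [-0.0, -0.2, -0.4]
finger_gap: 85.2
grip_force: 0.0
```

Request:
apply_moves(
  deltas=[
    [0, 0, 0, 0, 0, 0, 0],
    [0, 0, 0, 0, 0, 0, 0],
    [0, 0, 0, 0, 0, 0, 0],
    [0, 0, 0, 0, 0, 0, 0],
    [0, 0, 0, 0, 0, 0, 0],
    [0, 0, 0, 0, 0, 0, 0],
  ],
  grip_force=70,
)

```text
time: 53.65
tool_pos: [449.7, -427.4, 24.0]
tcp_rot: [-180.0, 0.1, 125.1]
ft_force: [1.1, -0.5, 5.8]
finger_gap: 49.4
grip_force: 73.4
```

Request:
apply_moves(
  deltas=[
    [0, 0, -0.5, 0, 0, 0, 0],
    [0, 0, -1, 0, 0, 0, 0],
    [0, 0, -1, 0, 0, 0, 0],
    [0, 0, -1, 0, 0, 0, 0],
    [0, 0, 0, 0, 0, 0, 0],
  ],
)

```text
time: 54.28
tool_pos: [450.4, -428.4, 131.4]
tcp_rot: [180.0, 0.3, 125.1]
ft_force: [0.9, -0.1, -3.1]
finger_gap: 49.4
grip_force: 72.8
```

```bash
python3 go.py 590 -45.5 128 194.75
```

```text
turn [ -0.04   0.06 -15.19] then shift [-7.748 11.157  0.114] shift before turn [ 7.765 11.145  0.074]
```

Request:
apply_moves(
  deltas=[
    [0, 0, 0, -0.04, 0.06, -0.95, 0],
    [0, 0, 0, 0, 0, -0.95, 0],
    [0, 0, 0, 0, 0, -0.95, 0],
    [0, 0, 0, 0, 0, -0.95, 0],
    [0, 0, 0, 0, 0, -0.95, 0],
    [0, 0, 0, 0, 0, -0.95, 0],
    [0, 0, 0, 0, 0, -0.95, 0],
    [0, 0, 0, 0, 0, -0.95, 0],
  ],
)

```text
time: 55.28
tool_pos: [448.2, -425.9, 125.6]
tcp_rot: [179.6, -0.3, 160.1]
ft_force: [-0.2, -0.7, -2.0]
finger_gap: 49.2
grip_force: 72.9
```

Request:
apply_moves(
  deltas=[
    [0, 0, 0, 0, 0, -0.95, 0],
    [0, 0, 0, 0, 0, -0.95, 0],
    [0, 0, 0, 0, 0, -0.95, 0],
    [0, 0, 0, 0, 0, -0.95, 0],
    [0, 0, 0, 0, 0, -0.95, 0],
    [0, 0, 0, 0, 0, -0.95, 0],
    [0, 0, 0, 0, 0, -0.95, 0],
    [0, 0, 0, 0, 0, -0.95, 0],
  ],
)

```text
time: 56.28
tool_pos: [450.8, -423.5, 125.6]
tcp_rot: [179.7, -0.3, -165.5]
ft_force: [0.4, -0.1, -2.7]
finger_gap: 49.1
grip_force: 72.8
```

Request:
apply_moves(
  deltas=[
    [-0.646, 0.931, 0, 0, 0, 0, 0],
    [-0.646, 0.931, 0, 0, 0, 0, 0],
    [-0.646, 0.931, 0, 0, 0, 0, 0],
    [-0.646, 0.931, 0, 0, 0, 0, 0],
    [-0.646, 0.931, 0, 0, 0, 0, 0],
    [-0.646, 0.931, 0, 0, 0, 0, 0],
    [-0.646, 0.931, 0, 0, 0, 0, 0],
    [-0.646, 0.931, 0, 0, 0, 0, 0],
  ],
)

```text
time: 57.28
tool_pos: [545.6, -167.8, 126.0]
tcp_rot: [179.7, -0.4, -165.6]
ft_force: [-0.2, 0.0, -3.1]
finger_gap: 49.3
grip_force: 73.1
```

Request:
apply_moves(
  deltas=[
    [-0.646, 0.931, 0, 0, 0, 0, 0],
    [-0.646, 0.931, 0, 0, 0, 0, 0],
    [-0.646, 0.931, 0, 0, 0, 0, 0],
    [-0.646, 0.931, 0, 0, 0, 0, 0],
    [0, 0, 0, 0, 0, 0, 0],
    [0, 0, 0, 0, 0, 0, 0],
  ],
)

```text
time: 58.02
tool_pos: [592.8, -42.0, 126.5]
tcp_rot: [179.8, -0.4, -165.6]
ft_force: [0.2, -0.3, -3.2]
finger_gap: 49.2
grip_force: 73.2
```

```bash
python3 go.py 590 -44.9 27.8 194.75;python3 -c "
from h import *
s=sense();print(s['finger_gap'],s['tool_pos'],s['tcp_rot'])"
```

```text
turn [ 0.05 -0.08 -0.07] then shift [ 0.115 -0.071  3.291] shift before turn [ 0.093 -0.084  3.292]
49.16419704737295 [592.79203977 -41.96264894 126.53860708] [ 179.78211114   -0.37824793 -165.56261509]
```

Request:
apply_moves(
  deltas=[
    [0, -0.071, 0.8, 0.05, -0.08, -0.07, 0],
    [0, 0, 0.8, 0, 0, 0, 0],
    [0, 0, 0.8, 0, 0, 0, 0],
    [0, 0, 0.6, 0, 0, 0, 0],
    [0, 0, 0.2, 0, 0, 0, 0],
    [0, 0, 0, 0, 0, 0, 0],
  ],
)

```text
time: 58.78
tool_pos: [594.3, -44.2, 32.0]
tcp_rot: [-180.0, 0.1, -165.3]
ft_force: [0.5, -0.1, -3.4]
finger_gap: 49.3
grip_force: 73.2
```

Request:
apply_moves(
  deltas=[
    [-0.3, 0, 0, 0, 0, 0, 0],
    [-0.4, 0, 0, 0, 0, 0, 0],
    [-0.4, 0, 0, 0, 0, 0, 0],
    [-0.2, 0, 0, 0, 0, 0, 0],
    [-0.1, 0, 0, 0, 0, 0, 0],
    [0, 0, 0, 0, 0, 0, 0],
  ],
)

```text
time: 59.52
tool_pos: [634.9, -33.1, 31.9]
tcp_rot: [-180.0, 0.1, -165.3]
ft_force: [0.0, 0.5, -2.8]
finger_gap: 49.0
grip_force: 73.2
```

Request:
apply_moves(
  deltas=[
    [0, 0, 0.14, 0, 0, 0, 0],
    [0, 0, 0, 0, 0, 0, 0],
    [-0.1, 0, 0, 0, 0, 0, 0],
    [-0.1, 0, 0, 0, 0, 0, 0],
  ],
)

```text
time: 60.02
tool_pos: [641.1, -31.7, 28.2]
tcp_rot: [-180.0, 0.1, -165.3]
ft_force: [-0.4, 0.0, -3.2]
finger_gap: 49.4
grip_force: 73.2
```

Request:
apply_moves(
  deltas=[
    [-0.08, 0, 0, 0, 0, 0, 0],
    [-0.08, 0, 0, 0, 0, 0, 0],
  ],
)

```text
time: 60.28
tool_pos: [645.2, -30.5, 27.9]
tcp_rot: [-180.0, 0.1, -165.3]
ft_force: [-5.4, -1.6, -0.2]
finger_gap: 49.3
grip_force: 73.3
```

Request:
apply_moves(
  deltas=[
    [-0.05, 0, 0, 0, 0, 0, 0],
    [-0.05, 0, 0, 0, 0, 0, 0],
  ],
)

```text
time: 60.52
tool_pos: [647.2, -30.0, 27.6]
tcp_rot: [-180.0, -0.0, -165.3]
ft_force: [-7.0, -2.5, 1.0]
finger_gap: 49.5
grip_force: 73.4
```

Contact with the plunger began at x of about 644; home should be about 8–10 mm further.

Request:
apply_moves(
  deltas=[
    [-0.07, 0, 0, 0, 0, 0, 0],
    [-0.07, 0, 0, 0, 0, 0, 0],
  ],
)

```text
time: 60.78
tool_pos: [651.0, -29.0, 27.5]
tcp_rot: [-180.0, -0.1, -165.3]
ft_force: [-8.8, -1.6, 2.0]
finger_gap: 49.3
grip_force: 73.5
```

Request:
apply_moves(
  deltas=[
    [-0.05, 0, 0, 0, 0, 0, 0],
    [-0.03, 0, 0, 0, 0, 0, 0],
  ],
)

```text
time: 61.02
tool_pos: [653.1, -28.4, 27.4]
tcp_rot: [-180.0, -0.1, -165.3]
ft_force: [-12.4, -3.0, 3.5]
finger_gap: 49.6
grip_force: 73.6
```

Request:
apply_moves(
  deltas=[
    [-0.03, 0, 0, 0, 0, 0, 0],
    [-0.02, 0, 0, 0, 0, 0, 0],
  ],
)

```text
time: 61.28
tool_pos: [653.1, -28.4, 27.3]
tcp_rot: [180.0, -0.3, -165.3]
ft_force: [-18.4, -4.4, 9.5]
finger_gap: 49.4
grip_force: 74.3
```

Request:
apply_moves(
  deltas=[
    [-0.01, 0, 0, 0, 0, 0, 0],
    [0, 0, 0, 0, 0, 0, 0],
    [0, 0, 0, 0, 0, 0, 0],
    [0, 0, 0, 0, 0, 0, 0],
    [0, 0, 0, 0, 0, 0, 0],
    [0, 0, 0, 0, 0, 0, 0],
    [0, 0, 0, 0, 0, 0, 0],
    [0, 0, 0, 0, 0, 0, 0],
  ],
)

```text
time: 62.28
tool_pos: [653.1, -28.4, 27.2]
tcp_rot: [180.0, -0.3, -165.3]
ft_force: [-18.0, -4.8, 8.4]
finger_gap: 49.7
grip_force: 74.4
```

Request:
apply_moves(
  deltas=[
    [0, 0, 0, 0, 0, 0, 0],
    [0, 0, 0, 0, 0, 0, 0],
    [0, 0, 0, 0, 0, 0, 0],
    [0, 0, 0, 0, 0, 0, 0],
    [0, 0, 0, 0, 0, 0, 0],
    [0, 0, 0, 0, 0, 0, 0],
    [0, 0, 0, 0, 0, 0, 0],
    [0, 0, 0, 0, 0, 0, 0],
  ],
)

```text
time: 63.28
tool_pos: [653.1, -28.4, 27.2]
tcp_rot: [180.0, -0.3, -165.3]
ft_force: [-17.8, -4.8, 7.7]
finger_gap: 49.3
grip_force: 74.3
```

Request:
apply_moves(
  deltas=[
    [0, 0, 0, 0, 0, 0, 0],
    [0, 0, 0, 0, 0, 0, 0],
    [0, 0, 0, 0, 0, 0, 0],
    [0, 0, 0, 0, 0, 0, 0],
    [0, 0, 0, 0, 0, 0, 0],
    [0, 0, 0, 0, 0, 0, 0],
    [0, 0, 0, 0, 0, 0, 0],
    [0, 0, 0, 0, 0, 0, 0],
  ],
)

```text
time: 64.28
tool_pos: [653.1, -28.4, 27.2]
tcp_rot: [180.0, -0.3, -165.3]
ft_force: [-18.1, -5.2, 8.5]
finger_gap: 49.8
grip_force: 74.3
```

Request:
apply_moves(
  deltas=[
    [0, 0, 0, 0, 0, 0, 0],
    [0, 0, 0, 0, 0, 0, 0],
    [0, 0, 0, 0, 0, 0, 0],
    [0, 0, 0, 0, 0, 0, 0],
    [0, 0, 0, 0, 0, 0, 0],
    [0, 0, 0, 0, 0, 0, 0],
    [0, 0, 0, 0, 0, 0, 0],
    [0, 0, 0, 0, 0, 0, 0],
  ],
)

```text
time: 65.28
tool_pos: [653.1, -28.4, 27.2]
tcp_rot: [180.0, -0.3, -165.3]
ft_force: [-17.7, -4.6, 7.6]
finger_gap: 49.0
grip_force: 74.3
```

Request:
apply_moves(
  deltas=[
    [0.3, 0, 0, 0, 0, 0, 0],
    [0.6, 0, 0, 0, 0, 0, 0],
    [0.6, 0, 0, 0, 0, 0, 0],
    [0.5, 0, -0.5, 0, 0, 0, 0],
    [0, 0, -1, 0, 0, 0, 0],
    [0, 0, -1, 0, 0, 0, 0],
    [0, 0, -0.5, 0, 0, 0, 0],
    [0, 0, 0, 0, 0, 0, 0],
  ],
)

```text
time: 66.28
tool_pos: [599.3, -42.9, 119.1]
tcp_rot: [-179.9, 0.3, -165.3]
ft_force: [0.5, -0.1, -2.7]
finger_gap: 49.5
grip_force: 73.2
```

```bash
python3 go.py 596.5 -43.1 115 194.75
```

```text
turn [-0.02  0.06 -0.  ] then shift [0.092 0.017 0.138] shift before turn [0.092 0.017 0.138]
```

Now turn it round: +39.27 units about tool z.

Request:
apply_moves(
  deltas=[
    [0, 0, 0, -0.02, 0.06, 0.982, 0],
    [0, 0, 0, 0, 0, 0.982, 0],
    [0, 0, 0, 0, 0, 0.982, 0],
    [0, 0, 0, 0, 0, 0.982, 0],
    [0, 0, 0, 0, 0, 0.982, 0],
    [0, 0, 0, 0, 0, 0.982, 0],
    [0, 0, 0, 0, 0, 0.982, 0],
    [0, 0, 0, 0, 0, 0.982, 0],
  ],
)

```text
time: 67.28
tool_pos: [597.1, -42.6, 115.6]
tcp_rot: [-179.9, -0.3, 158.6]
ft_force: [-0.0, -0.3, -2.2]
finger_gap: 49.3
grip_force: 73.0
```

Request:
apply_moves(
  deltas=[
    [0, 0, 0, 0, 0, 0.982, 0],
    [0, 0, 0, 0, 0, 0.982, 0],
    [0, 0, 0, 0, 0, 0.982, 0],
    [0, 0, 0, 0, 0, 0.982, 0],
    [0, 0, 0, 0, 0, 0.982, 0],
    [0, 0, 0, 0, 0, 0.982, 0],
    [0, 0, 0, 0, 0, 0.982, 0],
    [0, 0, 0, 0, 0, 0.982, 0],
  ],
)

```text
time: 68.28
tool_pos: [597.1, -42.5, 115.6]
tcp_rot: [-179.8, -0.2, 122.6]
ft_force: [-0.8, -0.9, -2.3]
finger_gap: 49.6
grip_force: 73.0
```

Request:
apply_moves(
  deltas=[
    [0, 0, 0, 0, 0, 0.982, 0],
    [0, 0, 0, 0, 0, 0.982, 0],
    [0, 0, 0, 0, 0, 0.982, 0],
    [0, 0, 0, 0, 0, 0.982, 0],
    [0, 0, 0, 0, 0, 0.982, 0],
    [0, 0, 0, 0, 0, 0.982, 0],
    [0, 0, 0, 0, 0, 0.982, 0],
    [0, 0, 0, 0, 0, 0.982, 0],
  ],
)

```text
time: 69.28
tool_pos: [597.1, -42.5, 115.6]
tcp_rot: [-179.7, -0.0, 86.6]
ft_force: [-0.4, -0.4, -3.7]
finger_gap: 48.9
grip_force: 73.0
```

Request:
apply_moves(
  deltas=[
    [0, 0, 0, 0, 0, 0.982, 0],
    [0, 0, 0, 0, 0, 0.982, 0],
    [0, 0, 0, 0, 0, 0.982, 0],
    [0, 0, 0, 0, 0, 0.982, 0],
    [0, 0, 0, 0, 0, 0.982, 0],
    [0, 0, 0, 0, 0, 0.982, 0],
    [0, 0, 0, 0, 0, 0.982, 0],
    [0, 0, 0, 0, 0, 0.982, 0],
  ],
)

```text
time: 70.28
tool_pos: [597.1, -42.6, 115.6]
tcp_rot: [-179.7, 0.2, 50.5]
ft_force: [-0.1, 0.2, -2.7]
finger_gap: 49.0
grip_force: 73.0
```

Request:
apply_moves(
  deltas=[
    [0, 0, 0, 0, 0, 0.982, 0],
    [0, 0, 0, 0, 0, 0.982, 0],
    [0, 0, 0, 0, 0, 0.982, 0],
    [0, 0, 0, 0, 0, 0.982, 0],
    [0, 0, 0, 0, 0, 0.982, 0],
    [0, 0, 0, 0, 0, 0.982, 0],
    [0, 0, 0, 0, 0, 0.982, 0],
    [0, 0, 0, 0, 0, 0.982, 0],
  ],
)

```text
time: 71.28
tool_pos: [597.1, -42.6, 115.6]
tcp_rot: [-179.9, 0.3, 14.5]
ft_force: [-0.2, -0.1, -3.5]
finger_gap: 49.5
grip_force: 73.0
```

```bash
python3 go.py 596.5 -43.1 27.8 14.75; python3 - <<'E'
from h import *
s=sense();print(s['finger_gap'],s['tool_pos'],s['tcp_rot']); im=save('wrist','w9.png')
hsv=cv2.cvtColor(im,cv2.COLOR_RGB2HSV); m=((hsv[...,1]>140)&(hsv[...,2]>70)&(hsv[...,0]>8)&(hsv[...,0]<28)).astype(np.uint8); m[:,430:]=0
n,l,st,ce=cv2.connectedComponentsWithStats(m); print([st[i].tolist() for i in range(1,n) if st[i,4]>30])
E
```

```text
turn [-0.03  0.07 -0.05] then shift [-0.025  0.012  2.926] shift before turn [-0.009  0.019  2.926]
49.483866484272035 [597.12321577 -42.55207459 115.57182631] [-179.86993576    0.30492026   14.54024543]
[[263, 159, 39, 21, 778]]
```

Request:
apply_moves(
  deltas=[
    [0, 0.012, 0.8, -0.03, 0.07, -0.05, 0],
    [0, 0, 0.8, 0, 0, 0, 0],
    [0, 0, 0.8, 0, 0, 0, 0],
    [0, 0, 0.5, 0, 0, 0, 0],
    [0, 0, 0, 0, 0, 0, 0],
  ],
)

```text
time: 71.95
tool_pos: [597.8, -43.0, 29.4]
tcp_rot: [180.0, -0.1, 14.9]
ft_force: [-0.1, -0.1, -3.0]
finger_gap: 49.3
grip_force: 73.5
```

Request:
apply_moves(
  deltas=[
    [0.3, 0, 0, 0, 0, 0, 0],
    [0.4, 0, 0, 0, 0, 0, 0],
    [0.4, 0, 0, 0, 0, 0, 0],
    [0.2, 0, 0, 0, 0, 0, 0],
    [0.1, 0, 0, 0, 0, 0, 0],
    [0, 0, 0, 0, 0, 0, 0],
  ],
)

```text
time: 72.7
tool_pos: [639.0, -32.3, 30.8]
tcp_rot: [179.9, -0.2, 14.9]
ft_force: [0.3, -0.6, -3.1]
finger_gap: 49.2
grip_force: 73.5
```

Request:
apply_moves(
  deltas=[
    [0, 0, 0.1, 0, 0.03, 0, 0],
    [0, 0, 0, 0, 0, 0, 0],
    [0.1, 0, 0, 0, 0, 0, 0],
    [0.08, 0, 0, 0, 0, 0, 0],
  ],
)

```text
time: 73.2
tool_pos: [643.7, -31.1, 27.9]
tcp_rot: [179.9, -0.2, 14.9]
ft_force: [-7.1, -1.6, -0.0]
finger_gap: 49.2
grip_force: 73.7
```

Request:
apply_moves(
  deltas=[
    [0.07, 0, 0, 0, 0, 0, 0],
    [0.05, 0, 0, 0, 0, 0, 0],
  ],
)

```text
time: 73.45
tool_pos: [646.7, -30.3, 27.8]
tcp_rot: [179.9, -0.2, 14.9]
ft_force: [-7.9, -1.3, 1.1]
finger_gap: 49.2
grip_force: 73.9
```

Request:
apply_moves(
  deltas=[
    [0.05, 0, 0, 0, 0, 0, 0],
    [0.03, 0, 0, 0, 0, 0, 0],
  ],
)

```text
time: 73.7
tool_pos: [648.9, -29.8, 27.9]
tcp_rot: [179.9, -0.1, 14.9]
ft_force: [-7.8, -1.7, 2.1]
finger_gap: 49.4
grip_force: 73.9
```

Request:
apply_moves(
  deltas=[
    [0.05, 0, 0, 0, 0, 0, 0],
    [0.03, 0, 0, 0, 0, 0, 0],
  ],
)

```text
time: 73.95
tool_pos: [650.6, -29.4, 27.8]
tcp_rot: [180.0, -0.0, 14.9]
ft_force: [-14.2, -4.3, 7.7]
finger_gap: 49.0
grip_force: 74.5
```

Request:
apply_moves(
  deltas=[
    [0.04, 0, 0, 0, 0, 0, 0],
    [0.02, 0, 0, 0, 0, 0, 0],
  ],
)

```text
time: 74.2
tool_pos: [650.6, -29.4, 27.4]
tcp_rot: [180.0, 0.2, 14.9]
ft_force: [-21.8, -5.8, 9.5]
finger_gap: 49.0
grip_force: 74.9
```

Request:
apply_moves(
  deltas=[
    [0.02, 0, 0, 0, 0, 0, 0],
    [0.01, 0, 0, 0, 0, 0, 0],
  ],
)

```text
time: 74.45
tool_pos: [650.6, -29.3, 27.2]
tcp_rot: [180.0, 0.3, 14.9]
ft_force: [-25.3, -6.4, 12.3]
finger_gap: 49.0
grip_force: 75.1
```

Request:
apply_moves(
  deltas=[
    [-0.01, 0, 0, 0, 0, 0, 0],
    [0, 0, 0, 0, 0, 0, 0],
    [0, 0, 0, 0, 0, 0, 0],
    [0, 0, 0, 0, 0, 0, 0],
    [0, 0, 0, 0, 0, 0, 0],
    [0, 0, 0, 0, 0, 0, 0],
    [0, 0, 0, 0, 0, 0, 0],
    [0, 0, 0, 0, 0, 0, 0],
  ],
)

```text
time: 75.45
tool_pos: [650.6, -29.4, 27.2]
tcp_rot: [180.0, 0.2, 14.9]
ft_force: [-21.6, -6.1, 9.6]
finger_gap: 49.3
grip_force: 75.0
```

Request:
apply_moves(
  deltas=[
    [0, 0, 0, 0, 0, 0, 0],
    [0, 0, 0, 0, 0, 0, 0],
    [0, 0, 0, 0, 0, 0, 0],
    [0, 0, 0, 0, 0, 0, 0],
    [0, 0, 0, 0, 0, 0, 0],
    [0, 0, 0, 0, 0, 0, 0],
    [0, 0, 0, 0, 0, 0, 0],
    [0, 0, 0, 0, 0, 0, 0],
  ],
)

```text
time: 76.45
tool_pos: [650.6, -29.4, 27.2]
tcp_rot: [180.0, 0.2, 14.9]
ft_force: [-22.3, -6.4, 10.0]
finger_gap: 49.5
grip_force: 75.0
```

Request:
apply_moves(
  deltas=[
    [0, 0, 0, 0, 0, 0, 0],
    [0, 0, 0, 0, 0, 0, 0],
    [0, 0, 0, 0, 0, 0, 0],
    [0, 0, 0, 0, 0, 0, 0],
    [0, 0, 0, 0, 0, 0, 0],
    [0, 0, 0, 0, 0, 0, 0],
    [0, 0, 0, 0, 0, 0, 0],
    [0, 0, 0, 0, 0, 0, 0],
  ],
)

```text
time: 77.45
tool_pos: [650.6, -29.4, 27.2]
tcp_rot: [180.0, 0.2, 14.9]
ft_force: [-22.2, -5.9, 10.2]
finger_gap: 49.3
grip_force: 75.0
```

Request:
apply_moves(
  deltas=[
    [0, 0, 0, 0, 0, 0, 0],
    [0, 0, 0, 0, 0, 0, 0],
    [0, 0, 0, 0, 0, 0, 0],
    [0, 0, 0, 0, 0, 0, 0],
    [0, 0, 0, 0, 0, 0, 0],
    [0, 0, 0, 0, 0, 0, 0],
    [0, 0, 0, 0, 0, 0, 0],
    [0, 0, 0, 0, 0, 0, 0],
  ],
)

```text
time: 78.45
tool_pos: [650.6, -29.4, 27.2]
tcp_rot: [180.0, 0.2, 14.9]
ft_force: [-21.8, -6.1, 9.8]
finger_gap: 49.2
grip_force: 75.0
```

Request:
apply_moves(
  deltas=[
    [-0.3, 0, 0, 0, 0, 0, 0],
    [-0.6, 0, 0, 0, 0, 0, 0],
    [-0.6, 0, 0, 0, 0, 0, 0],
    [-0.5, 0, -0.5, 0, 0, 0, 0],
    [0, 0, -1, 0, 0, 0, 0],
    [0, 0, -1, 0, 0, 0, 0],
    [0, 0, -1, 0, 0, 0, 0],
    [0, 0, 0, 0, 0, 0, 0],
  ],
)

```text
time: 79.45
tool_pos: [598.8, -44.0, 136.3]
tcp_rot: [179.8, -0.7, 14.9]
ft_force: [-0.1, -0.8, -3.0]
finger_gap: 49.1
grip_force: 73.6
```

```bash
python3 go.py 515 242 132 11.2; python3 - <<'E'
from h import *
s=sense();print(s['finger_gap'],s['joint_pos'].round(1)); im=save('wrist','w10.png')
hsv=cv2.cvtColor(im,cv2.COLOR_RGB2HSV); m=((hsv[...,1]>140)&(hsv[...,2]>70)&(hsv[...,0]>8)&(hsv[...,0]<28)).astype(np.uint8); m[:,430:]=0
n,l,st,ce=cv2.connectedComponentsWithStats(m); print([st[i].tolist() for i in range(1,n) if st[i,4]>30])
E
```

```text
turn [ 0.05 -0.15  0.81] then shift [-0.888 -9.893  0.144] shift before turn [-0.247 -9.93   0.1  ]
49.12409601676704 [-9.1 11.2 92.8  0.1 75.3 65.9]
[]
```

Request:
apply_moves(
  deltas=[
    [0, 0, 0, 0.05, -0.15, 0.81, 0],
    [-0.081, -0.9, 0, 0, 0, 0, 0],
    [-0.081, -0.9, 0, 0, 0, 0, 0],
    [-0.081, -0.9, 0, 0, 0, 0, 0],
    [-0.081, -0.9, 0, 0, 0, 0, 0],
    [-0.081, -0.9, 0, 0, 0, 0, 0],
    [-0.081, -0.9, 0, 0, 0, 0, 0],
    [-0.081, -0.9, 0, 0, 0, 0, 0],
  ],
)

```text
time: 80.5
tool_pos: [541.3, 139.2, 130.9]
tcp_rot: [-179.8, 0.6, 11.2]
ft_force: [-0.3, 0.5, -2.5]
finger_gap: 48.9
grip_force: 73.5
```

Request:
apply_moves(
  deltas=[
    [-0.081, -0.9, 0, 0, 0, 0, 0],
    [-0.081, -0.9, 0, 0, 0, 0, 0],
    [-0.081, -0.9, 0, 0, 0, 0, 0],
    [-0.081, -0.9, 0, 0, 0, 0, 0],
    [0, 0, 0, 0, 0, 0, 0],
    [0, 0, 0, 0, 0, 0, 0],
  ],
)

```text
time: 81.25
tool_pos: [511.6, 242.0, 132.1]
tcp_rot: [-179.9, 0.5, 11.2]
ft_force: [0.1, 0.2, -3.1]
finger_gap: 49.0
grip_force: 73.7
```

```bash
python3 go.py 515 242 26 11.2
```

```text
turn [-0.02  0.11  0.  ] then shift [0.112 0.021 3.537] shift before turn [0.143 0.028 3.536]
```

Request:
apply_moves(
  deltas=[
    [0.1, 0, 0.8, 0, 0.1, 0, 0],
    [0, 0, 0.8, 0, 0, 0, 0],
    [0, 0, 0.8, 0, 0, 0, 0],
    [0, 0, 0.7, 0, 0, 0, 0],
    [0, 0, 0.3, 0, 0, 0, 0],
    [0, 0, 0, 0, 0, 0, 0],
  ],
)

```text
time: 82.0
tool_pos: [514.7, 242.6, 30.9]
tcp_rot: [-179.9, 0.0, 11.2]
ft_force: [-0.4, 0.1, -1.8]
finger_gap: 49.5
grip_force: 73.7
```

Target is about 25.8. Lower, release and rise, then move back to see the other end.

Request:
apply_moves(
  deltas=[
    [0, 0, 0.12, 0, 0, 0, 0],
    [0, 0, 0.05, 0, 0, 0, 0],
    [0, 0, 0, 0, 0, 0, 0],
  ],
)

```text
time: 82.38
tool_pos: [515.3, 243.5, 27.0]
tcp_rot: [-179.8, -0.1, 11.2]
ft_force: [-0.4, 0.1, -2.0]
finger_gap: 49.6
grip_force: 73.7
```

Request:
apply_moves(
  deltas=[
    [0, 0, 0, 0, 0, 0, 0.6],
    [0, 0, 0, 0, 0, 0, 0.8],
    [0, 0, 0, 0, 0, 0, 1],
    [0, 0, 0, 0, 0, 0, 1],
    [0, 0, -0.3, 0, 0, 0, 1],
    [0, 0, -1, 0, 0, 0, 1],
    [0, 0, -1, 0, 0, 0, 1],
    [0, 0, -1, 0, 0, 0, 1],
  ],
)

```text
time: 83.38
tool_pos: [515.1, 243.1, 127.3]
tcp_rot: [-179.8, -0.1, 11.2]
ft_force: [0.2, 0.2, -0.1]
finger_gap: 85.3
grip_force: 0.0
```

Request:
apply_moves(
  deltas=[
    [0, 0, -1, 0, 0, 0, 1],
    [0, 0, -1, 0, 0, 0, 1],
    [-0.9, 0.6, -1, 0, 0, 0, 1],
    [-0.9, 0.6, -0.5, 0, 0, 0, 1],
    [-0.9, 0.6, 0, 0, 0, 0, 1],
    [-0.9, 0.6, 0, 0, 0, 0, 1],
    [0, 0, 0, 0, 0, 0, 1],
    [0, 0, 0, 0, 0, 0, 1],
  ],
)

```text
time: 84.38
tool_pos: [423.5, 151.5, 231.0]
tcp_rot: [-179.8, -0.2, 11.2]
ft_force: [-0.3, -0.7, -0.3]
finger_gap: 85.6
grip_force: 0.0
```

```bash
python3 - <<'E'
from h import *
s=sense();print(s['tool_pos'],s['tcp_rot']); im=save('wrist','w11.png')
p=proj('wrist',[[470,233,29]],s)[0]; print(p.round())
hsv=cv2.cvtColor(im,cv2.COLOR_RGB2HSV); m=((hsv[...,1]>140)&(hsv[...,2]>70)&(hsv[...,0]>8)&(hsv[...,0]<28)).astype(np.uint8)
n,l,st,ce=cv2.connectedComponentsWithStats(m); print([st[i].tolist() for i in range(1,n) if st[i,4]>20])
t=save('top','t3.png'); c=np.hstack([cv2.resize(im,None,fx=.75,fy=.75)[:315],cv2.resize(t[150:290,130:320],(380,280))[:,:][:280] if 0 else cv2.resize(t[150:290,130:320],(380,315))]); cv2.imwrite('pics/c11.png',c[:,:,::-1]); print(c.shape)
E
python3 go.py 433.7 -83.1 160 14.8
```

```text
[423.49117519 151.45079074 230.99503561] [-1.79833118e+02 -1.75908714e-01  1.11779548e+01]
[200. 119.]
[]
(315, 800, 3)
turn [-0.03 -0.03 -0.78] then shift [-1.67   7.652  2.353] shift before turn [-1.193  7.748  2.329]
```

View pics/c11.png

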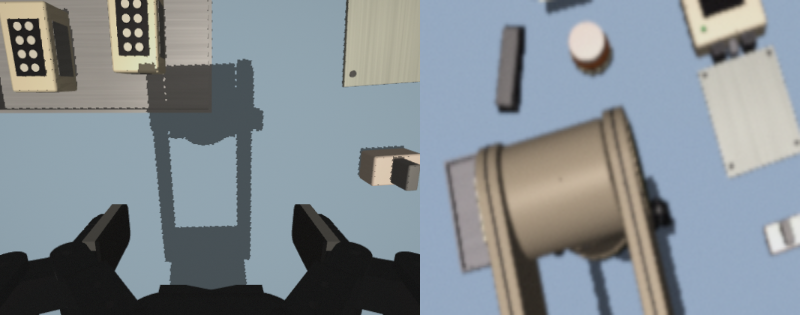

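Both cassettes lie flat in the tray, with windows at about (30,45) and (133,30) in the left half and no brass showing. The block waits at about (390,165). Next I'll put it back.

Request:
apply_moves(
  deltas=[
    [0, 0, 0, 0, 0, -0.78, 1],
    [-0.186, 0.85, 0.26, 0, 0, 0, 1],
    [-0.186, 0.85, 0.26, 0, 0, 0, 1],
    [-0.186, 0.85, 0.26, 0, 0, 0, 1],
    [-0.186, 0.85, 0.26, 0, 0, 0, 1],
    [-0.186, 0.85, 0.26, 0, 0, 0, 1],
    [-0.186, 0.85, 0.26, 0, 0, 0, 1],
    [-0.186, 0.85, 0.26, 0, 0, 0, 1],
  ],
)

```text
time: 85.48
tool_pos: [431.3, -31.7, 174.9]
tcp_rot: [-179.8, -0.1, 14.8]
ft_force: [-0.5, 1.2, -0.2]
finger_gap: 85.3
grip_force: 0.0
```

Request:
apply_moves(
  deltas=[
    [-0.186, 0.85, 0.26, 0, 0, 0, 1],
    [-0.186, 0.85, 0.26, 0, 0, 0, 1],
    [0, 0, 0, 0, 0, 0, 1],
    [0, 0, 0, 0, 0, 0, 1],
  ],
)

```text
time: 85.98
tool_pos: [433.3, -82.8, 159.5]
tcp_rot: [-179.8, -0.1, 14.8]
ft_force: [0.2, 0.2, -0.1]
finger_gap: 85.4
grip_force: 0.0
```

```bash
python3 go.py 433.8 -83.1 54.5 14.75; python3 - <<'E'
from h import *
s=sense(); im=save('wrist','w12.png'); P=proj('wrist',[[433.8+a*.967-b*.2553,-83.1+a*.2553+b*.967,63] for a,b in((-16,0),(16,0),(16,7),(16,-7),(-16,7),(-16,-7))],s); print(P.round(0))
hsv=cv2.cvtColor(im,cv2.COLOR_RGB2HSV); c=P[1].astype(int); print(c); sub=im.max(2)
for r in range(int(P[1,1])-6,int(P[1,1])+40,8): print(r,sub[r,int(c[0])-40:int(c[0])+41:4])
E
```

```text
turn [-0.04 -0.02  0.  ] then shift [0.014 0.014 3.498] shift before turn [0.009 0.025 3.498]
[[281. 243.]
 [281. 196.]
 [270. 196.]
 [292. 196.]
 [270. 243.]
 [292. 243.]]
[280 195]
189 [102 136 137 138 137 136 137 137 136  68  68  68  68 125 137 136 137 137
 137 137 136]
197 [105 134 135 136 135 136 135 136  92  71  72  70  71  66 135 136 136 136
 136 135 135]
205 [110 132 136 135 135 136 135 135  84  79  79  79  79  74 135 135 136 136
 135 137 134]
213 [220 132 134 134 135 135 135 134  84  79  79  78  79  72 135 134 134 134
 134 135 133]
221 [220 130 134 134 135 135 135 135  84  79  80  78  79  72 135 134 135 135
 134 135 133]
229 [220 237 135 134 134 135 133 134  93  78  78  78  78  72 134 134 135 134
 134 135 131]
```

Request:
apply_moves(
  deltas=[
    [0.014, 0.014, 0.8, -0.03, 0, 0, 1],
    [0, 0, 0.8, 0, 0, 0, 1],
    [0, 0, 0.8, 0, 0, 0, 1],
    [0, 0, 0.7, 0, 0, 0, 1],
    [0, 0, 0.36, 0, 0, 0, 1],
    [0, 0, 0, 0, 0, 0, 1],
  ],
)

```text
time: 86.78
tool_pos: [433.4, -82.9, 55.3]
tcp_rot: [-180.0, -0.0, 14.8]
ft_force: [-0.8, -0.9, -0.2]
finger_gap: 85.4
grip_force: 0.0
```

Request:
apply_moves(
  deltas=[
    [0, 0, 0, 0, 0, 0, 0],
    [0, 0, 0, 0, 0, 0, 0],
    [0, 0, 0, 0, 0, 0, 0],
    [0, 0, 0, 0, 0, 0, 0],
    [0, 0, 0, 0, 0, 0, 0],
    [0, 0, 0, 0, 0, 0, 0],
  ],
  grip_force=45,
)

```text
time: 87.52
tool_pos: [433.8, -83.6, 55.9]
tcp_rot: [180.0, -0.1, 14.8]
ft_force: [-1.6, 0.8, 4.9]
finger_gap: 13.1
grip_force: 46.7
```

Request:
apply_moves(
  deltas=[
    [0, 0, -0.5, 0, 0, 0, 0],
    [0, 0, -0.8, 0, 0, 0, 0],
    [0, 0, -0.7, 0, 0, 0, 0],
    [0, 0, 0, 0, 0, 0, 0],
    [0, 0, 0, 0, 0, 0, 0],
  ],
)

```text
time: 88.15
tool_pos: [433.2, -83.4, 115.1]
tcp_rot: [-180.0, -0.1, 14.8]
ft_force: [-1.2, -0.2, -1.2]
finger_gap: 13.3
grip_force: 46.0
```

```bash
python3 go.py 666.5 -24.6 115 14.75
```

```text
turn [-0.   -0.01  0.  ] then shift [8.019e+00 8.300e-02 3.000e-03] shift before turn [8.019 0.086 0.012]
```

Request:
apply_moves(
  deltas=[
    [0.5, 0.01, 0, 0, 0, 0, 0],
    [0.95, 0.01, 0, 0, 0, 0, 0],
    [0.95, 0.01, 0, 0, 0, 0, 0],
    [0.95, 0.01, 0, 0, 0, 0, 0],
    [0.95, 0.01, 0, 0, 0, 0, 0],
    [0.95, 0.01, 0, 0, 0, 0, 0],
    [0.95, 0.01, 0, 0, 0, 0, 0],
    [0.95, 0.01, 0, 0, 0, 0, 0],
  ],
)

```text
time: 89.15
tool_pos: [641.4, -30.8, 113.8]
tcp_rot: [-179.9, 0.1, 14.8]
ft_force: [0.2, 0.7, -1.9]
finger_gap: 13.1
grip_force: 46.0
```

Request:
apply_moves(
  deltas=[
    [0.6, 0, 0, 0, 0, 0, 0],
    [0.27, 0, 0, 0, 0, 0, 0],
    [0, 0, 0, 0, 0, 0, 0],
    [0, 0, 0, 0, 0, 0, 0],
  ],
)

```text
time: 89.65
tool_pos: [666.0, -24.7, 115.5]
tcp_rot: [-180.0, -0.0, 14.8]
ft_force: [-0.3, 0.3, -1.4]
finger_gap: 12.9
grip_force: 45.9
```

```bash
python3 go.py 666.5 -24.6 62.5 14.75
```

```text
turn [-0.01 -0.01  0.  ] then shift [1.600e-02 1.000e-03 1.766e+00] shift before turn [0.015 0.002 1.766]
```

Request:
apply_moves(
  deltas=[
    [0.016, 0, 0.5, 0, 0, 0, 0],
    [0, 0, 0.5, 0, 0, 0, 0],
    [0, 0, 0.5, 0, 0, 0, 0],
    [0, 0, 0.25, 0, 0, 0, 0],
    [0, 0, 0, 0, 0, 0, 0],
    [0, 0, 0, 0, 0, 0, 0],
  ],
)

```text
time: 90.4
tool_pos: [667.5, -24.4, 63.4]
tcp_rot: [-180.0, -0.1, 14.8]
ft_force: [-0.1, 0.6, -1.3]
finger_gap: 12.9
grip_force: 46.0
```

Request:
apply_moves(
  deltas=[
    [-0.02, 0, 0.05, 0, 0, 0, 0],
    [0, 0, 0, 0, 0, 0, 0],
    [0, 0, 0.02, 0, 0, 0, 0],
    [0, 0, 0, 0, 0, 0, 0],
  ],
)

```text
time: 90.9
tool_pos: [666.9, -24.6, 61.9]
tcp_rot: [180.0, -0.1, 14.8]
ft_force: [-2.4, -0.4, 3.6]
finger_gap: 12.9
grip_force: 46.7
```

Touching the bed; release, rise, back away and check.

Request:
apply_moves(
  deltas=[
    [0, 0, 0, 0, 0, 0, 0.4],
    [0, 0, 0, 0, 0, 0, 0.8],
    [0, 0, 0, 0, 0, 0, 1],
    [0, 0, 0, 0, 0, 0, 1],
    [0, 0, -0.3, 0, 0, 0, 1],
    [0, 0, -1, 0, 0, 0, 1],
    [0, 0, -1, 0, 0, 0, 1],
    [0, 0, -1, 0, 0, 0, 1],
  ],
)

```text
time: 91.9
tool_pos: [666.8, -24.6, 162.2]
tcp_rot: [180.0, -0.1, 14.8]
ft_force: [-0.1, 0.4, 0.9]
finger_gap: 85.4
grip_force: 0.0
```

Request:
apply_moves(
  deltas=[
    [0, 0, -1, 0, 0, 0, 1],
    [0, 0, -1, 0, 0, 0, 1],
    [-0.5, 0, -1, 0, 0, 0, 1],
    [-0.5, 0, 0, 0, 0, 0, 1],
    [-0.5, 0, 0, 0, 0, 0, 1],
    [0, 0, 0, 0, 0, 0, 1],
    [0, 0, 0, 0, 0, 0, 1],
  ],
)

```text
time: 92.78
tool_pos: [623.4, -36.0, 250.8]
tcp_rot: [180.0, -0.1, 14.8]
ft_force: [-0.1, 0.5, -1.0]
finger_gap: 85.4
grip_force: 0.0
```

```bash
python3 - <<'E'
from h import *
s=sense(); im=save('wrist','w13.png'); g=im.max(2).astype(int); print(s['tool_pos'].round(1))
def at(along,lat,z): return [696-along*.967-lat*.2553,-17+0-along*.2553+lat*.967,z]
# expected: block top corners, tab, cheeks
names=[(50,0,40),(10,0,40),(30,30,40),(30,-30,40),(46,0,69),(30,7,69),(30,-7,69),(0,37,52),(0,-37,52)]
P=proj('wrist',[at(*n) for n in names],s)
for n,p in zip(names,P): print(n,p.round(1))
for al,z in((24,40),(44,40),(-8,52),(150,6)):
    r=proj('wrist',[at(al,0,z)],s)[0]; row=im[int(r[1])]; d=np.abs(np.diff(row.astype(int),axis=0)).max(1); print('row',int(r[1]),al,z,[(int(i),int(d[i])) for i in np.where(d>18)[0] if 170<i<400])
c=280; d=np.abs(np.diff(im[:,c-35].astype(int),axis=0)).max(1); print('col-35',[(int(i),int(d[i])) for i in np.where(d>18)[0]])
E
```

```text
[623.4 -36.  250.8]
(50, 0, 40) [280.2 159.2]
(10, 0, 40) [280.2 114.6]
(30, 30, 40) [247.4 137.3]
(30, -30, 40) [313.1 137.3]
(46, 0, 69) [280.2 158.8]
(30, 7, 69) [271.8 139.7]
(30, -7, 69) [288.6 139.7]
(0, 37, 52) [237.2 102.8]
(0, -37, 52) [323.2 102.8]
row 130 24 40 [(196, 34), (197, 63), (272, 27), (289, 29), (343, 77), (344, 45), (345, 45), (346, 23)]
row 152 44 40 [(190, 34), (191, 63), (272, 26), (273, 27), (289, 31), (346, 21), (347, 58), (348, 21)]
row 93 -8 52 [(208, 32), (209, 65), (238, 21), (239, 20), (265, 20), (266, 26), (289, 19), (295, 28), (297, 51), (298, 20), (322, 38), (323, 44)]
row 247 150 6 [(179, 57), (180, 40), (221, 19), (222, 36), (223, 31), (228, 49), (229, 49), (234, 82), (235, 42), (265, 44), (266, 59), (288, 78), (289, 31), (328, 56), (329, 64), (336, 70), (337, 28), (341, 27), (342, 22), (381, 61), (382, 78)]
col-35 [(32, 60), (33, 88), (34, 25), (70, 48), (71, 76), (81, 21), (82, 19), (104, 25), (105, 25), (176, 58), (177, 53), (260, 38), (261, 22), (292, 85), (336, 56), (338, 34), (378, 27), (379, 136)]
```

```bash
python3 - <<'E'
from h import *
t=save('top','t4.png'); hsv=cv2.cvtColor(t,cv2.COLOR_RGB2HSV); x0,y0=120,170
sub=hsv[y0:290,x0:260]; m=((sub[...,0]>12)&(sub[...,0]<40)&(sub[...,1]>25)&(sub[...,2]>110)).astype(np.uint8); m=cv2.morphologyEx(m,cv2.MORPH_CLOSE,np.ones((7,7)))
a=np.radians(11.2)
for c in cv2.findContours(m,0,2)[0]:
    if cv2.contourArea(c)>80:
        r=cv2.minAreaRect(c+[x0,y0]); w=plane('top',cv2.boxPoints(r),54); d=w[:,:2]-[507,302]; print(r,w.mean(0).round(),'tray frame',(d@np.array([[np.cos(a),-np.sin(a)],[np.sin(a),np.cos(a)]])).round())
E
```

```text
((254.5, 271.5), (35.0, 9.0), 90.0) [386.  96.  54.] tray frame [[-104. -177.]
 [-111. -203.]
 [-212. -180.]
 [-206. -154.]]
((167.07736206054688, 241.57923889160156), (29.91617202758789, 17.015974044799805), 79.3803482055664) [488. 360.  54.] tray frame [[ 41.  87.]
 [ 38.  35.]
 [-55.  35.]
 [-52.  87.]]
((202.0, 227.00001525878906), (30.201885223388672, 17.258220672607422), 78.69007110595703) [529. 253.  54.] tray frame [[ 60. -26.]
 [ 58. -79.]
 [-37. -78.]
 [-34. -25.]]
((256.5, 209.0), (60.0, 5.0), 90.0) [579.  84.  54.] tray frame [[ 122. -241.]
 [ 119. -257.]
 [ -66. -214.]
 [ -63. -199.]]
```

```bash
python3 -c "
from bench import hand_in
print(hand_in())"
```

```text
the job is handed in; nothing more can be done
None
```

I pressed both ends of the two cassettes on the mat and saw no brass sticking out of any end afterwards. Both lie flat in the return tray, the dust block is back on the press bed square in front of the plunger, and the job is handed in at about 93 s of the 210 s allowed; no verdict came back.

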